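Put the oil bottle away behind the tin in the lidded tool chest with a folding stay

ROBOT

A 6-joint arm with a two-finger parallel gripper is mounted at the origin on the work surface. World frame = base frame: x ahead of the robot, y to its left, z up, the work surface at z = 0. Lengths are in m, angles in rad, forces in N, time in s.
With the tool pointing down it reaches from about 0.3 to 0.775 m from the base axis. Payload 14.6 kg.
Tool frame: the origin (TCP) lies at the very end of the fingers, on their centre line; the grasp point (between the pads) lies 19 mm behind it; z points along the fingers, y is the direction in which the jaws open and shut (so a half turn about z gives the same grasp; the last joint's range is limited). The gripper opens to 94 mm and grips with 3 to 60 N. Pads are 16 mm wide; open, the fingers measure 119 mm over their backs; the gripper's body (75 mm by 177 mm) begins 78 mm behind the grasp point.
Start: joints at [-1.317, 0.3, 1.521, -0, 1.321, -0.067], TCP at [0.173, -0.522, 0.205] pointing down, gripper open.
Joint ranges: [-3.03, 3.03], [-0.79, 2.21], [0.23, 2.52], [-1.04, 4.18], [0, 3.07], [-2.55, 2.55]. Speed limits (rad/s): [2.22, 2.22, 2.57, 3.14, 3.14, 3.14].

INTERFACE

Orientations are given as [roll, pitch, yaw] about the fixed x, y, z axes, in that order (R = Rz(yaw) Ry(pitch) Rx(roll)).
In Python, from station import status, camera, ctrl gives the robot as it stands. The module is installed in compiled form; this text tells all that it offers.
- The arm moves only by the shell command python3 -m jog 'ROWS' [FORCE]. ROWS is JSON, a list of rows, each a list of 7 numbers: the shift along the tool's x, y, z each as a share of 1000 mm, from -1 to 1, then the turn, a rotation vector about the tool's x, y, z each as a share of pi/2 rad, from -1 to 1, then the opening, from -1 (shut) to 1 (fully open), so that 0 is half open. A call has 1 to 20 rows; each row is the pose to reach, as a shift and turn from the pose measured when the call began, along the tool's axes at that moment; what a row does not reach only later rows make up. A row lasts 1/10 s, in which the tool goes at most 50 mm and 8.59 degrees, less where a joint would pass 70% of its speed; a pose out of reach is approached as far as the arm can. A call with a number of a shift or a turn outside -1 to 1 is refused whole. A call with a gripper value outside its range is refused whole. The fingers move at their own pace and stop on an object; FORCE is the grip in N (left out, the last holds). Time passes only in rows, so rows that repeat a pose let the fingers close. It gives the time, the measured TCP pose, the force and the opening at its end, in the units of the state.
- status.get_obs(): the state, without advancing time (a new reading comes with each control period).
- camera(name): name is "scene" or "top" or "wrist"; returns a dict with "image" (400x640x3 uint8, red, green, blue), "fx", "fy", "cx", "cy" (pixels), "k1" (the pictures are not rectified: a ray, as slopes to the right and down, at radius r is drawn at 1 + k1 r^2 times it, then the intrinsics apply), "world_from_camera" (4x4, takes a point from camera to world coordinates). Camera axes: x right, y down, z forward; pixel columns grow to the right and rows downward; lengths in m; the calibration is good to about 2 mm. A picture is of the moment at which its call begins. There is no depth.
- ctrl.hand_in(): hands the job in, once; it reports no verdict.
The state is a dict: "time_s": time; "qpos": joint angles; "joint_vel": joint speeds; "tau": joint torques, N m; "ee_pos": TCP position; "eef_rot": TCP orientation; "force": force on the tool from outside, world axes, zero at the start; "moment": the same for the moment, N m; "grip_width": finger opening in m.
Only numpy, scipy, OpenCV 4.12 (cv2) and the standard library are available. Lean on these libraries where they do the work, as an engineer would, in place of code of your own. Each camera call takes 0.05 s, during which the arm holds its last target.

TASK

Raise the lid of the tool chest and lock its folding stay by pushing the knee a little past straight until it meets its stop, so that the lid is safely propped; then stand the grey oil bottle upright on the floor of the bay's back row, behind the tin. After that pull the knee back so that the stay is clearly broken, and lower the lid gently until it is fully shut, without letting it drop at any time; leave the tin, the mug, the jar and the chisel where they are and keep the bottle from tipping over.

Things in the scene. Friction and masses are not known exactly. Their poses are not given: they have to be found in the camera images.
- chest: Plywood tool chest, fixed: body 190 deep (x), 340 wide (y), 105 mm high, walls and floor 9 mm; its lid adds 34 mm. Origin: centre of its underside. x from front (robot's side) to rear, y to its left end, z up. Inside, left: an empty bay, x -86 to +86, y +21 to +161 mm, behind a 60 mm high partition; right of that three chisels on the floor (33 mm up); the stay at the right end wall.
- lid_hinge (a point): Middle of the lid's hinge line, which runs along the chest's y on the rear top edge: chest frame x +95, y 0, z 105 mm. Its axes are the chest's.
- lid_pull (a point): Dark hardwood lift block in the middle of the lid's front edge: 46 mm along y (its two end faces can be pinched), 20 mm thick, standing 46 mm out from the lid's front face. The point is on its middle line, 30 mm out from the face: measured in the lid, 220 mm in front of the hinge line and 17 mm above it (122 mm above the bench when shut). Its axes turn with the lid.
- lid (a joint): Lid angle in rad: 0 shut; 1.27 (73 degrees) where the stay is straight: it opens no further, and leans forward over the chest. The lid weighs about 0.6 kg (varies, 15 percent); its hinge has a friction of 0.15 N m: let go above 1.20 it stays where it is even without the stay, below 1.0 it falls shut.
- knee_knob (a point): Knee of the steel folding stay, a dark knob 18 mm in diameter on an axis along the chest's y. Knob and the two links beside it are 36 mm across in y (end faces can be pinched); the point is half-way, at chest y -139 mm. Lid shut: folded down inside the chest. Lid at 1.27: knee at chest x +39, z 154 mm when straight. It gives way under about 2 N.
- stay_foot (a point): Pivot of the stay's lower link on the chest's right end wall (chest frame x +10, z 90 mm). Each of the two links is 70 mm long between pivots; the upper one ends on the lid 115 mm from the hinge line. When straight the stay leans 25 degrees from upright to the rear. The knee folds forward and up, towards the robot, and locks rearward and down: 7 mm past the straight line it meets a stop.
- knee (a joint): Angle of the stay's knee in rad: 0 folded, with the lid shut; 2.595 straight; 2.805 at the stop past straight. Over 2.70 the stay is locked and the lid cannot fall. Under 2.45 the stay is clearly broken and the lid can be lowered. The knee stays where it is left (stiff rivet).
- bottle_mid (a point): Grey oil bottle, loose, upright, closed: 52 mm in diameter up to 82 mm, then a shoulder and a 25 mm dark cap, 114 mm tall, about 0.22 kg. The point is on its axis 57 mm above its foot; z along its axis.
- tin_mid (a point): Bystander: round metal tin standing loose in the front row of the bay, inside the chest: 60 mm in diameter, its lid 63 mm, 72 mm tall. The point is on its axis 36 mm above its foot.
- back_row (a point): Centre of the floor of the bay's back row, for the bottle: 74 mm (x) by 139 mm (y), 9 mm above the bench, chest frame x +49, y +91 mm. A low rail, 12 mm high and 8 mm thick, (chest x +4 to +12 mm) parts it from the front row, where the tin stands. The bottle may stand anywhere in the row.
- mug: Bystander: white mug, 72 mm across, 80 mm tall, handle at its own +y side; origin at the centre of its foot.
- chisel: Bystander: wood-handled chisel 180 mm long, lying on the bench in front of the chest along its own x; origin at its middle, underneath.
- jar: Bystander: clear glass jar with a steel cap, 64 mm in diameter, 85 mm tall; origin at the centre of its foot.
Mind the look-alikes: they are no part of the job. Leave any green, red or yellow look-alike of the part that bears bottle_mid alone.

How it is judged:
By the outcome, as a careful person would: the job done as asked, in the order asked, and still so for the second after the job is handed in, with the robot touching nothing.
It also fails if it takes over 72 s, if anything falls off the work surface, if the arm or the gripper's body presses on something with over 40 N, if the wrist force passes 120 N, or if a joint passes its speed limit or range.

## Working session

There is one attempt and no reset: what is moved stays moved. The work goes in short steps, Python scripts to look and compute and a shell command to move; the robot and the scene stay as the last step left them, time stands still between calls to the robot, and variables do not carry over. Pictures are saved under pics/ and viewed, and the job is handed in when it is done.

```bash
ls; mkdir -p pics
python3 - <<'E'
from station import status,camera,ctrl
import cv2,numpy as np
o=status.get_obs()
for k,v in o.items(): print(k,np.round(v,4))
for n in("scene","top","wrist"):
    c=camera(n); cv2.imwrite(f"pics/{n}0.png",c["image"][:,:,::-1]); print(n,c["fx"],c["fy"],c["cx"],c["cy"],c["k1"]);print(np.round(c["world_from_camera"],4))
E
```

```text
pics
time_s 0.0
qpos [-1.3166  0.3005  1.5216  0.      1.3207 -0.0666]
joint_vel [ 0.0005  0.0003  0.0019 -0.0007  0.0006 -0.0023]
tau [ 0.00000e+00 -5.31807e+01 -3.52732e+01  7.09000e-02  2.45000e-02
 -1.00000e-04]
ee_pos [ 0.1734 -0.5217  0.2049]
eef_rot [-3.1404e+00 -1.0000e-04  3.2080e-01]
force [ 0.1998  0.3387 -0.3277]
moment [-0.0428  0.0502 -0.0359]
grip_width 0.0944
scene 421.359371437666 421.359371437666 315.9455955981623 193.36804210181828 -0.0189487492712542
[[ 0.7551  0.5534 -0.3516  0.8478]
 [ 0.6556 -0.633   0.4118 -0.4334]
 [ 0.0053 -0.5414 -0.8407  0.8853]
 [ 0.      0.      0.      1.    ]]
top 406.52039377053194 406.52039377053194 318.0540964576524 199.05470552555317 -0.06116555271106175
[[ 0.0449 -0.9717  0.232   0.3416]
 [-0.999  -0.0441  0.0086 -0.0594]
 [ 0.0018 -0.2322 -0.9727  0.9579]
 [ 0.      0.      0.      1.    ]]
wrist 339.8204243415354 339.8204243415354 314.2218428532105 196.8780420460557 -0.004468951644683464
[[ 0.3156 -0.9169 -0.2443  0.2434]
 [-0.9489 -0.3055 -0.0794 -0.4989]
 [-0.0018  0.2568 -0.9665  0.3842]
 [ 0.      0.      0.      1.    ]]
```

View pics/scene0.png

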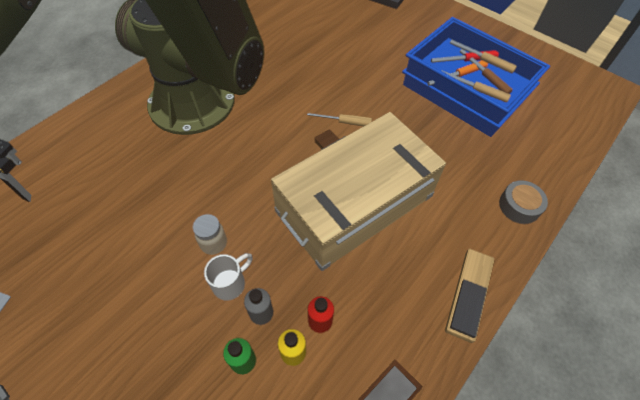

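View pics/top0.png

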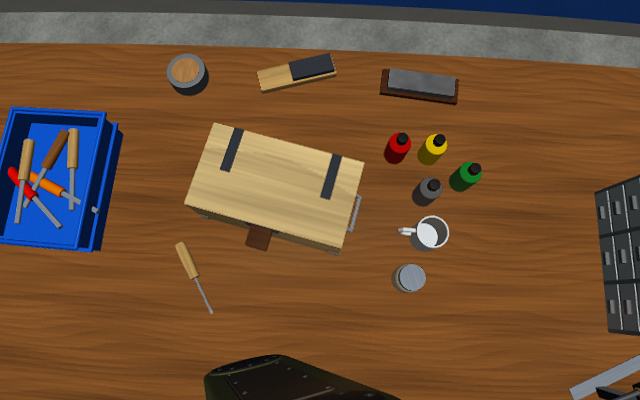

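View pics/wrist0.png

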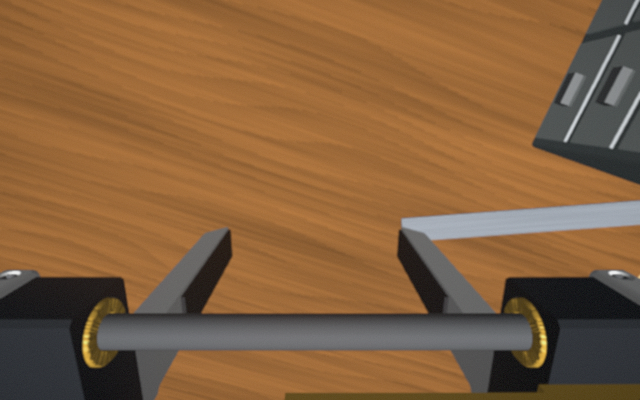

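The grey bottle is at scene (258,306) and top (428,191). The possible confusions are the green bottle at top (466,176), the yellow at (434,147), the red at (397,147), and the dark-cast mug and jar nearby. I choose the grey one. In the top view the lid pull is at (259,238), the mug at (430,232), the jar at (410,278) and the chisel at (193,275).

```bash
cat > h.py <<'E'
import numpy as np,cv2
from scipy.spatial.transform import Rotation as Ro
from station import status,camera,ctrl
def ray(c,u,v):
    xd=(u-c["cx"])/c["fx"]; yd=(v-c["cy"])/c["fy"]
    x,y=xd,yd
    for _ in range(20):
        f=1+c["k1"]*(x*x+y*y); x,y=xd/f,yd/f
    T=np.array(c["world_from_camera"]); d=T[:3,:3]@[x,y,1]
    return T[:3,3],d/np.linalg.norm(d)
def onz(c,u,v,z):
    o,d=ray(c,u,v); return o+d*(z-o[2])/d[2]
def proj(c,p):
    T=np.array(c["world_from_camera"]); q=T[:3,:3].T@(np.array(p)-T[:3,3]); x,y=q[0]/q[2],q[1]/q[2]
    f=1+c["k1"]*(x*x+y*y); return np.array([c["fx"]*x*f+c["cx"],c["fy"]*y*f+c["cy"]])
def tri(r1,r2):
    (o1,d1),(o2,d2)=r1,r2
    s=np.linalg.lstsq(np.c_[d1,-d2],o2-o1,rcond=None)[0]; a=o1+d1*s[0]; b=o2+d2*s[1]
    return (a+b)/2,np.linalg.norm(a-b)
def shot(n,name,box=None,k=1):
    c=camera(n); im=c["image"][:,:,::-1]
    if box: im=im[box[1]:box[3],box[0]:box[2]]
    cv2.imwrite(f"pics/{name}.png",cv2.resize(im,None,fx=k,fy=k,interpolation=cv2.INTER_CUBIC)); return c
def tool():
    o=status.get_obs(); return np.array(o["ee_pos"]),Ro.from_euler("xyz",o["eef_rot"]).as_matrix(),o
def rel(p,R=None):
    """shift/turn units from current pose to target TCP p, matrix R"""
    p0,R0,_=tool(); sh=R0.T@(np.array(p)-p0)
    tu=np.zeros(3) if R is None else Ro.from_matrix(R0.T@R).as_rotvec()/(np.pi/2)
    return np.round(sh,4),np.round(tu,4)
E
python3 - <<'E'
from h import *
c=shot("top","c_top",(170,100,490,300),2.5); s=shot("scene","c_scene",(180,100,460,390),2)
for n,k in(("top",c),("scene",s)):
    hsv=cv2.cvtColor(k["image"],cv2.COLOR_RGB2HSV)
    m=cv2.inRange(hsv,(15,40,150),(30,140,255)); 
    m=cv2.morphologyEx(m,cv2.MORPH_OPEN,np.ones((3,3)))
    m=cv2.morphologyEx(m,cv2.MORPH_CLOSE,np.ones((25,25)))
    cs,_=cv2.findContours(m,0,2); q=max(cs,key=cv2.contourArea)
    a=cv2.approxPolyDP(q,5,True)[:,0]; print(n,cv2.contourArea(q),a.tolist())
E
```

```text
top 13834.5 [[213, 123], [184, 203], [341, 247], [363, 162]]
scene 11476.5 [[391, 112], [340, 114], [338, 141], [272, 178], [322, 242], [420, 180], [422, 171], [444, 164]]
```

View pics/c_top.png

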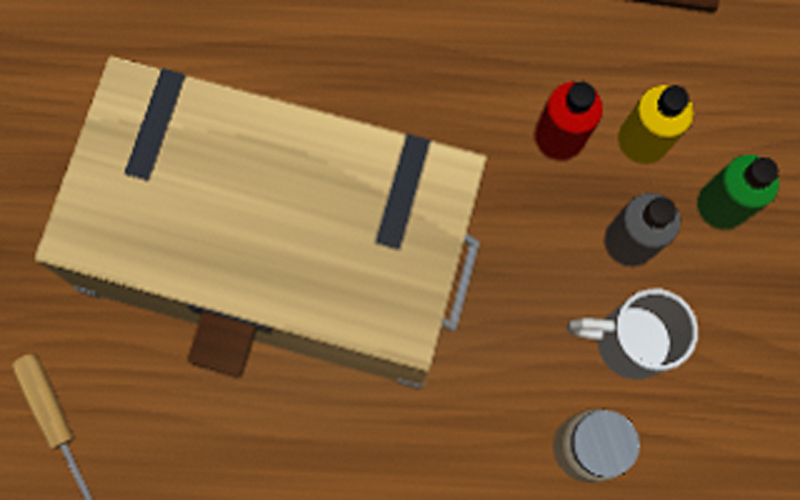

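View pics/c_scene.png

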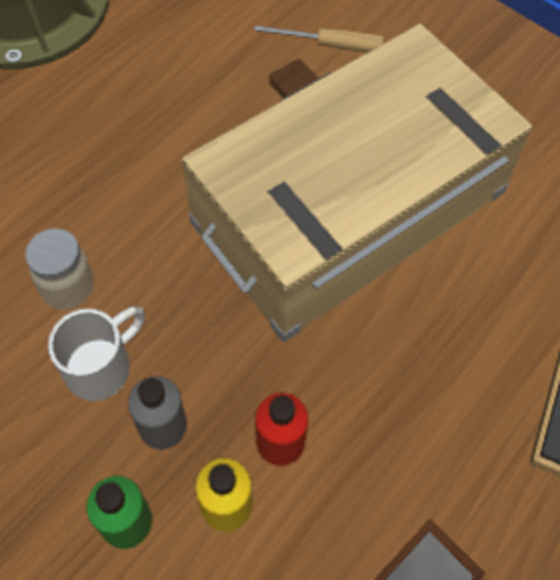

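The crops show the bottle cap at top (433.6,184.4) and scene (255.5,295.5). The lid-top corners are at top (214,123), (364,162), (342,249) and (185,204).

Run:
```python
from h import *
c=camera("top"); s=camera("scene")
loc=np.array([[95,170],[95,-170],[-95,-170],[-95,170]])/1000
def fit(P):
    a=loc-loc.mean(0); b=P-P.mean(0); th=np.arctan2((a[:,0]*b[:,1]-a[:,1]*b[:,0]).sum(),(a*b).sum())
    R=np.array([[np.cos(th),-np.sin(th)],[np.sin(th),np.cos(th)]]); return P.mean(0),th,np.round((P-(loc@R.T+P.mean(0)))*1000,1)
pt=[(214,122.8),(364.4,162.4),(341.6,248.8),(184.8,204)]
ps=[(445,163.5),(323,245),(272,180),(390,112.5)]
A=np.array([onz(c,*p,.139)[:2] for p in pt]); B=np.array([onz(s,*p,.139)[:2] for p in ps])
for P in(A,B):
    m,t,r=fit(P); print(m,np.degrees(t),r.tolist())
for p,q in zip(pt,ps): print(tri(ray(c,*p),ray(s,*q)))
print("bottle",tri(ray(c,433.6,184.4),ray(s,255.5,295.5)))
print("onz",onz(c,433.6,184.4,.114),onz(s,255.5,295.5,.114))
for n,(u,v),z in (("jar",(170+604/2.5,100+444/2.5),.085),("mug",(170+655/2.5,100+330/2.5),.08),("yel",(170+675/2.5,100+100/2.5),.114),("red",(170+580/2.5,100+97/2.5),.114),("green",(170+762/2.5,100+172/2.5),.114),("mughandle",(170+572/2.5,100+326/2.5),.055),("chisel",(170+25/2.5,100+360/2.5),.02),("chiseltip",(211,313),0.005)):
    print(n,onz(c,u,v,z)[:2])
```

```text
[0.56715583 0.03885613] -13.1108035923539 [[-0.8, -0.6], [0.1, 1.6], [0.1, 1.0], [0.6, -2.0]]
[0.57113225 0.03774432] -13.126874031423782 [[-2.8, -1.9], [-0.3, 0.0], [2.2, 2.0], [0.9, -0.2]]
(array([0.69885876, 0.18315431, 0.13533898]), np.float64(0.0005172155038497564))
(array([ 0.62308957, -0.14726868,  0.13344133]), np.float64(1.662769425283792e-05))
(array([ 0.43790948, -0.1030453 ,  0.13303899]), np.float64(0.0035576938103222973))
(array([0.51569282, 0.22664666, 0.13498849]), np.float64(0.003071477920453435))
bottle (array([ 0.58810001, -0.30220394,  0.10873492]), np.float64(0.0008740900749466598))
onz [ 0.58681868 -0.30034011  0.114     ] [ 0.58959766 -0.30343964  0.114     ]
jar [ 0.38758903 -0.25768526]
mug [ 0.48819673 -0.30427934]
yel [ 0.69035057 -0.31725971]
red [ 0.68889541 -0.23210716]
green [ 0.62673276 -0.39269244]
mughandle [ 0.49278943 -0.2360591 ]
chisel [0.44330487 0.26509371]
chiseltip [0.29131901 0.18064038]
```

Chest pose: centre (0.569, 0.038), yaw −13.1°. The bottle is at (0.588, −0.302). I'll pinch the lid's pull from the front with the tool tilted, so I compute the approach first.

```bash
cat >> h.py <<'E'
YAW=np.radians(-13.12); C0=np.array([.5690,.0383,0.])
CX=np.array([np.cos(YAW),np.sin(YAW),0]); CY=np.array([-np.sin(YAW),np.cos(YAW),0]); CZ=np.array([0,0,1.])
def W(x,y,z): return C0+(CX*x+CY*y)/1000+CZ*z/1000   # chest mm -> world m
def RT(tilt,az=np.degrees(YAW)):
    """tool pointing tilt deg below horizontal at azimuth az deg, jaws horizontal, tool x upward side"""
    t,a=np.radians(tilt),np.radians(az); h=np.array([np.cos(a),np.sin(a),0])
    z=h*np.cos(t)-CZ*np.sin(t); x=h*np.sin(t)+CZ*np.cos(t); return np.c_[x,np.cross(z,x),z]
def goal(G,tilt,az=np.degrees(YAW),back=0.):
    """TCP & R so grasp point at G, backed off"""
    R=RT(tilt,az); return np.array(G)+R[:,2]*(.019-back),R
E
python3 - <<'E'
from h import *
print(rel([.40,-.25,.30],RT(90)))
p,R=goal(W(-125,0,122),50,back=.10); print(p,rel(p+[0,0,.0],R))
E
```

```text
(array([ 0.3008, -0.1866, -0.0946]), array([-2.0e-04,  0.0e+00,  3.5e-01]))
[0.39655619 0.07849239 0.1840496 ] (array([ 0.4011, -0.4994,  0.0214]), array([-0.1223,  0.433 ,  0.3355]))
```

```bash
python3 -m jog '[[0.05,-0.03,-0.05,0,0,0.06,1],[0.1,-0.06,-0.09,0,0,0.12,1],[0.15,-0.09,-0.095,0,0,0.2,1],[0.2,-0.12,-0.095,0,0,0.27,1],[0.25,-0.15,-0.095,0,0,0.35,1],[0.3,-0.187,-0.095,0,0,0.35,1],[0.3,-0.187,-0.095,0,0,0.35,1],[0.3,-0.187,-0.095,0,0,0.35,1],[0.3,-0.187,-0.095,0,0,0.35,1]]'
python3 - <<'E'
from h import *
p,R,o=tool();print(np.round(o["qpos"],3),p)
p,R=goal(W(-125,0,122),50,back=.10); print(p,rel(p,R))
E
```

```text
time_s: 1.25
ee_pos: [0.4008, -0.2474, 0.3006]
eef_rot: [-3.141, -0.001, -0.225]
force: [-1.2, -0.4, 0.3]
grip_width: 0.0943
[-6.310e-01  6.200e-02  1.582e+00  1.000e-03  1.498e+00  1.165e+00] [ 0.4007771  -0.24737787  0.30064985]
[0.39655619 0.07849239 0.1840496 ] (array([-0.0769, -0.3167,  0.1167]), array([-0.0011,  0.4441,  0.0023]))
```

```bash
python3 -m jog '[[-0.01,-0.05,0,0,0.05,0,1],[-0.02,-0.1,0,0,0.1,0,1],[-0.03,-0.15,0,0,0.16,0,1],[-0.05,-0.2,0.02,0,0.22,0,1],[-0.06,-0.25,0.05,0,0.3,0,1],[-0.07,-0.3,0.08,0,0.37,0,1],[-0.077,-0.317,0.11,0,0.444,0,1],[-0.077,-0.317,0.117,0,0.444,0,1],[-0.077,-0.317,0.117,0,0.444,0,1],[-0.077,-0.317,0.117,0,0.444,0,1]]'
python3 - <<'E'
from h import *
p,R,o=tool();print(np.round(o["qpos"],3),p)
g,R=goal(W(-125,0,122),50,back=.10); print(g,rel(g,R))
shot("wrist","w1");shot("top","t1")
E
```

```text
time_s: 2.25
ee_pos: [0.3955, 0.0775, 0.183]
eef_rot: [3.137, -0.693, -0.214]
force: [-0.0, -0.1, 0.9]
grip_width: 0.0939
[ 0.326 -0.317  2.342 -0.635  0.596  2.551] [0.3955349  0.07751129 0.18297239]
[0.39655619 0.07849239 0.1840496 ] (array([ 0.0013, -0.0012, -0.0003]), array([-0.0032,  0.0032,  0.0075]))
```

View pics/w1.png

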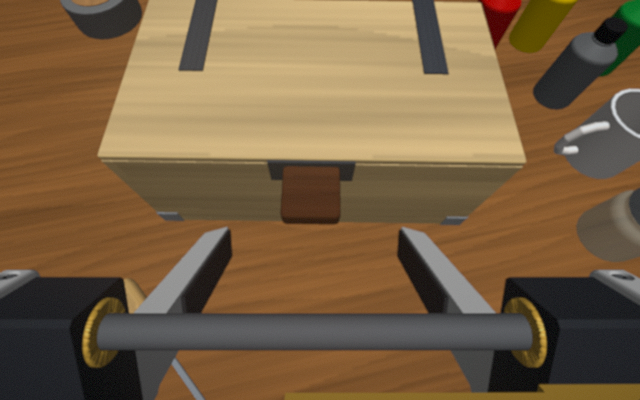

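View pics/t1.png

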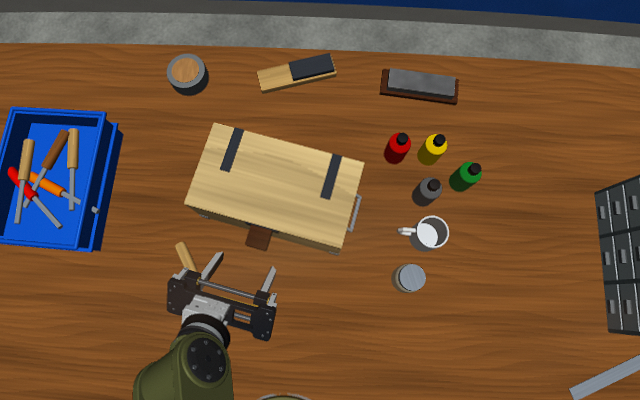

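q6 is at its 2.55 limit here, so I'll fit a quick kinematic model to choose a tilt with margin.

```bash
cat > kin.py <<'E'
from h import *
from scipy.optimize import least_squares
D=[([-1.3166,.3005,1.5216,0,1.3207,-.0666],[.1734,-.5217,.2049],[-3.1404,-.0001,.3208]),
([-.631,.062,1.582,.001,1.498,1.165],[.40078,-.24738,.30065],[-3.141,-.001,-.225]),
([.326,-.317,2.342,-.635,.596,2.551],[.39553,.07751,.18297],[3.137,-.693,-.214])]
def fk(q,P,s=(1,1)):
    d1,a1,L2,e,L3,L6=P; Y=lambda a:Ro.from_euler("y",a); Z=lambda a:Ro.from_euler("z",a)
    R=Z(q[0]); p=np.array([0,0,d1])+R.apply([a1,0,0]); R=R*Y(q[1]); p=p+R.apply([0,0,L2])
    R=R*Y(q[2]); p=p+R.apply([e,0,L3]); R=R*Z(s[0]*q[3])*Y(q[4])*Z(s[1]*q[5]+np.pi/2*SG)
    return p+R.apply([0,0,L6]),R
def fit():
    global SG
    best=None
    for s in((1,1),(1,-1),(-1,1),(-1,-1)):
      for SG in(1,-1):
        def f(P):
            r=[]
            for q,p,e in D:
                a,R=fk(q,P,s); r+=list((a-p)*10)+list((R.inv()*Ro.from_euler("xyz",e)).as_rotvec())
            return r
        x=least_squares(f,[.4,.02,.4,0,.4,.2])
        if best is None or x.cost<best[0]: best=(x.cost,s,SG,x.x)
    SG=best[2]; return best
B=fit(); S,P=B[1],B[3]
LO=np.array([-3.03,-.79,.23,-1.04,0,-2.55]);HI=np.array([3.03,2.21,2.52,4.18,3.07,2.55])
def ik(p,Rm,q0):
    def f(q):
        a,R=fk(q,P,S); return list((a-p)*10)+list((R.inv()*Ro.from_matrix(Rm)).as_rotvec())
    x=least_squares(f,np.clip(q0,LO+.01,HI-.01),bounds=(LO,HI)); return x.x,np.sqrt(2*x.cost)
if __name__=="__main__":
    print(B)
    q0=D[2][0]
    for t in(40,50,55,60,65,70,75,80):
        g,R=goal(W(-125,0,122),t); print(t,*[(np.round(v,2),round(r,4)) for v,r in (ik(g,R,[.3,-.3,2.2,-.5,.7,2.3]),ik(g,R@np.diag([-1,-1,1]),[.3,-.3,2.2,-.5,.7,-.8]))])
E
python3 kin.py
```

```text
(np.float64(0.14060585795557443), (1, 1), 1, array([ 0.10656098,  0.07260876,  0.36451674, -0.02411027,  0.3740562 ,
        0.17120175]))
40 (array([ 0.18, -0.04,  2.32, -0.72,  0.22,  2.55]), np.float64(0.2229)) (array([ 0.24, -0.02,  2.32, -1.04,  0.32, -0.2 ]), np.float64(0.1541))
50 (array([ 0.21, -0.01,  2.29, -0.67,  0.34,  2.55]), np.float64(0.0907)) (array([ 0.25, -0.01,  2.31, -1.01,  0.36, -0.22]), np.float64(0.0))
55 (array([ 0.22, -0.  ,  2.27, -0.64,  0.4 ,  2.55]), np.float64(0.0258)) (array([ 0.23, -0.  ,  2.28, -0.72,  0.4 , -0.5 ]), np.float64(0.0))
60 (array([ 0.22,  0.01,  2.24, -0.51,  0.46,  2.43]), np.float64(0.0)) (array([ 0.22,  0.01,  2.24, -0.51,  0.46, -0.71]), np.float64(0.0))
65 (array([ 0.21,  0.03,  2.2 , -0.36,  0.54,  2.28]), np.float64(0.0)) (array([ 0.21,  0.03,  2.2 , -0.36,  0.54, -0.86]), np.float64(0.0))
70 (array([ 0.2 ,  0.05,  2.17, -0.24,  0.62,  2.17]), np.float64(0.0)) (array([ 0.2 ,  0.05,  2.17, -0.24,  0.62, -0.97]), np.float64(0.0))
75 (array([ 0.18,  0.07,  2.13, -0.16,  0.71,  2.09]), np.float64(0.0)) (array([ 0.18,  0.07,  2.13, -0.16,  0.71, -1.05]), np.float64(0.0))
80 (array([ 0.17,  0.1 ,  2.09, -0.09,  0.79,  2.03]), np.float64(0.0)) (array([ 0.17,  0.1 ,  2.09, -0.09,  0.79, -1.11]), np.float64(0.0))
```

Run:
```python
from kin import *
import kin
for q,p,e in D:
    a,R=fk(q,P,S); print(np.round(a-p,4),np.round((R.inv()*Ro.from_euler("xyz",e)).as_rotvec(),3))
```

```text
[-0.0354 -0.0093  0.009 ] [-0.  0. -0.]
[-0.0212 -0.0297 -0.0048] [-0.     0.001 -0.   ]
[ 0.0008 -0.0037 -0.0042] [ 0.001 -0.     0.   ]
```

```bash
sed -i 's/d1,a1,L2,e,L3,L6=P;/d1,a1,L2,e,L3,L6,o1,o2=P;/; s/p=np.array(\[0,0,d1\])+R.apply(\[a1,0,0\])/p=np.array([0,0,d1])+R.apply([a1,o1,0])/; s/return p+R.apply(\[0,0,L6\]),R/return p+(R*Z(-s[1]*q[5]-np.pi\/2*SG)).apply([0,o2,L6]),R/; s/\[.4,.02,.4,0,.4,.2\]/[.4,.02,.4,0,.4,.2,.03,0]/' kin.py; python3 kin.py
python3 - <<'E'
from kin import *
for q,p,e in D: print(np.round(fk(q,P,S)[0]-p,4))
E
```

```text
(np.float64(1.938031818505565e-06), (1, 1), 1, array([ 0.2207511 , -0.00099113,  0.42393707,  0.04056667,  0.44854959,
        0.26995911,  0.03711387, -0.00058141]))
40 (array([ 0.12, -0.04,  2.34, -0.75,  0.17,  2.55]), np.float64(0.1984)) (array([ 0.2 , -0.02,  2.32, -1.04,  0.28, -0.23]), np.float64(0.1544))
50 (array([ 0.17, -0.01,  2.29, -0.69,  0.32,  2.55]), np.float64(0.0676)) (array([ 0.22,  0.  ,  2.3 , -1.  ,  0.34, -0.24]), np.float64(0.0))
55 (array([ 0.2 ,  0.  ,  2.26, -0.66,  0.39,  2.55]), np.float64(0.0034)) (array([ 0.2 ,  0.  ,  2.26, -0.67,  0.39, -0.58]), np.float64(0.0))
60 (array([ 0.18,  0.02,  2.21, -0.45,  0.47,  2.34]), np.float64(0.0)) (array([ 0.18,  0.02,  2.21, -0.45,  0.47, -0.81]), np.float64(0.0))
65 (array([ 0.15,  0.03,  2.16, -0.3 ,  0.56,  2.18]), np.float64(0.0)) (array([ 0.15,  0.03,  2.16, -0.3 ,  0.56, -0.96]), np.float64(0.0))
70 (array([ 0.13,  0.06,  2.11, -0.2 ,  0.65,  2.07]), np.float64(0.0)) (array([ 0.13,  0.06,  2.11, -0.2 ,  0.65, -1.07]), np.float64(0.0))
75 (array([ 0.12,  0.09,  2.06, -0.13,  0.75,  2.  ]), np.float64(0.0)) (array([ 0.12,  0.09,  2.06, -0.13,  0.75, -1.14]), np.float64(0.0))
80 (array([ 0.1 ,  0.12,  2.01, -0.07,  0.85,  1.94]), np.float64(0.0)) (array([ 0.1 ,  0.12,  2.01, -0.07,  0.85, -1.2 ]), np.float64(0.0))
[-0.0001 -0.      0.    ]
[ 0.0001  0.0001 -0.    ]
[-0.  0. -0.]
```

Run:
```python
from kin import *
c=camera("wrist")
for x,y,z in((-141,23,132),(-141,-23,132),(-95,23,132),(-95,-23,132),(-95,170,139),(-95,-170,139)): print((x,y,z),proj(c,W(x,y,z)).round(0))
q=[.15,.03,2.16,-.3,.56,2.18]
def pull(th): return W(95-220*np.cos(th)+17*np.sin(th),0,105+220*np.sin(th)+17*np.cos(th))
for th in np.linspace(0,1.27,8):
    t=63+th/1.27*32; g,R=goal(pull(th),t); q,r=ik(g,R,q); print(round(th,2),round(t),np.round(q,2),round(r,4))
g,R=goal(W(-125,0,122),63,back=.08); print(ik(g,R,[.15,.03,2.16,-.3,.56,2.18]),rel(g,R))
```

```text
(-141, 23, 132) [281. 218.]
(-141, -23, 132) [342. 218.]
(-95, 23, 132) [283. 165.]
(-95, -23, 132) [340. 165.]
(-95, 170, 139) [ 98. 161.]
(-95, -170, 139) [527. 161.]
0.0 63 [ 0.16  0.03  2.18 -0.36  0.52  2.24] 0.0
0.18 68 [ 0.14 -0.01  2.08 -0.21  0.71  2.07] 0.0
0.36 72 [ 0.11 -0.    1.96 -0.13  0.89  1.98] 0.0
0.54 77 [ 0.08  0.04  1.82 -0.08  1.06  1.91] 0.0
0.73 81 [ 0.05  0.11  1.66 -0.04  1.22  1.86] 0.0
0.91 86 [ 0.02  0.21  1.49 -0.02  1.37  1.83] 0.0
1.09 90 [-0.    0.32  1.3   0.    1.53  1.8 ] 0.0
1.27 95 [-0.02  0.45  1.1   0.02  1.68  1.78] 0.0
(array([ 0.20770597, -0.18081364,  2.17441119, -0.28987199,  0.73660234,
        2.18236638]), np.float64(1.8951258522851577e-15)) (array([ 0.0116, -0.0019,  0.0222]), array([-0.0028, -0.1432, -0.0008]))
```

```bash
python3 -m jog '[[0.006,-0.001,0.01,0,-0.07,0,1],[0.012,-0.002,0.022,-0.003,-0.143,0,1],[0.012,-0.002,0.022,-0.003,-0.143,0,1],[0.006,-0.002,0.045,-0.003,-0.143,0,1],[0,-0.002,0.075,-0.003,-0.143,0,1],[-0.006,-0.002,0.1,-0.003,-0.143,0,1],[-0.006,-0.002,0.1,-0.003,-0.143,0,1],[-0.006,-0.002,0.1,-0.003,-0.143,0,1]]' 20
python3 - <<'E'
from kin import *
p,R,o=tool();print(np.round(o["qpos"],3),p)
print(rel(*goal(W(-125,0,122),63)))
shot("scene","s2",(200,60,480,300),2.5);shot("wrist","w2")
E
```

```text
time_s: 3.2
ee_pos: [0.4557, 0.0646, 0.1062]
eef_rot: [-3.14, -0.472, -0.233]
force: [-0.0, 0.1, 0.2]
grip_width: 0.094
[ 0.164  0.024  2.181 -0.357  0.524  2.241] [0.45569569 0.06456312 0.10621426]
(array([-0.0006, -0.0001,  0.001 ]), array([ 0.0005, -0.0005, -0.0024]))
```

View pics/w2.png

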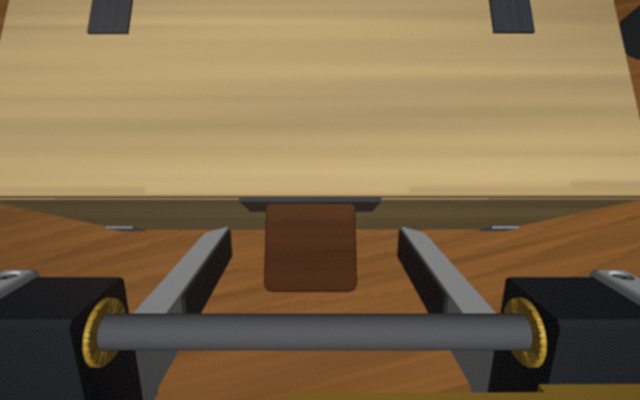

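```bash
python3 -m jog '[[0,0,0,0,0,0,-0.3],[0,0,0,0,0,0,-1],[0,0,0,0,0,0,-1],[0,0,0,0,0,0,-1],[0,0,0,0,0,0,-1],[0,0,0,0,0,0,-1]]' 25
cat >> kin.py <<'E'
def pull(th): return W(95-220*np.cos(th)+17*np.sin(th),0,105+220*np.sin(th)+17*np.cos(th))
def lidrows(ths,tilts,G0):
    """rows from present pose; G0= present grasp-point minus model offset"""
    p0,R0,_=tool()
    for th,t in zip(ths,tilts):
        g,R=goal(pull(th)+G0,t); s,u=rel(g,R); print(round(th,3),[round(v,3) for v in s],[round(v,3) for v in u])
E
python3 - <<'E'
from kin import *
p,R,o=tool();G=p-.019*R[:,2]; off=G-pull(0);print(off,np.round(o["force"],1),o["grip_width"])
ths=np.linspace(0,1.27,26)[1:]
lidrows(ths[:14],63+ths[:14]/1.27*32,off)
E
```

```text
time_s: 3.9
ee_pos: [0.456, 0.0651, 0.107]
eef_rot: [-3.14, -0.474, -0.232]
force: [2.1, 10.2, -1.1]
grip_width: 0.0494
[0.00030388 0.00034947 0.00187598] [ 2.1 10.2 -1.1] 0.049365735344429146
0.051 [np.float64(0.006), np.float64(-0.0), np.float64(-0.009)] [np.float64(-0.0), np.float64(-0.016), np.float64(-0.002)]
0.102 [np.float64(0.012), np.float64(-0.0), np.float64(-0.018)] [np.float64(-0.0), np.float64(-0.03), np.float64(-0.002)]
0.152 [np.float64(0.018), np.float64(-0.0), np.float64(-0.027)] [np.float64(-0.0), np.float64(-0.044), np.float64(-0.002)]
0.203 [np.float64(0.025), np.float64(-0.0), np.float64(-0.036)] [np.float64(-0.0), np.float64(-0.058), np.float64(-0.002)]
0.254 [np.float64(0.033), np.float64(-0.0), np.float64(-0.044)] [np.float64(-0.0), np.float64(-0.073), np.float64(-0.002)]
0.305 [np.float64(0.041), np.float64(-0.0), np.float64(-0.051)] [np.float64(-0.0), np.float64(-0.087), np.float64(-0.002)]
0.356 [np.float64(0.049), np.float64(-0.0), np.float64(-0.058)] [np.float64(-0.0), np.float64(-0.101), np.float64(-0.002)]
0.406 [np.float64(0.058), np.float64(-0.0), np.float64(-0.065)] [np.float64(-0.0), np.float64(-0.115), np.float64(-0.002)]
0.457 [np.float64(0.066), np.float64(-0.0), np.float64(-0.072)] [np.float64(-0.0), np.float64(-0.13), np.float64(-0.002)]
0.508 [np.float64(0.076), np.float64(-0.0), np.float64(-0.077)] [np.float64(-0.0), np.float64(-0.144), np.float64(-0.002)]
0.559 [np.float64(0.085), np.float64(-0.0), np.float64(-0.083)] [np.float64(-0.0), np.float64(-0.158), np.float64(-0.002)]
0.61 [np.float64(0.095), np.float64(-0.0), np.float64(-0.088)] [np.float64(-0.0), np.float64(-0.172), np.float64(-0.002)]
0.66 [np.float64(0.105), np.float64(-0.0), np.float64(-0.092)] [np.float64(-0.001), np.float64(-0.186), np.float64(-0.002)]
0.711 [np.float64(0.115), np.float64(-0.0), np.float64(-0.096)] [np.float64(-0.001), np.float64(-0.201), np.float64(-0.002)]
```

```bash
python3 -m jog '[[0,-0.001,0,0,0,0,-1],[0,-0.002,0,0,0,0,-1],[0,-0.002,0,0,0,0,-1],[0,-0.002,0,0,0,0,-1]]' 25
```

```text
time_s: 4.3
ee_pos: [0.4565, 0.0669, 0.1069]
eef_rot: [-3.14, -0.474, -0.232]
force: [1.7, -3.3, -2.5]
grip_width: 0.046
```

```bash
python3 -m jog '[[0.003,0,-0.004,0,-0.008,0,-1],[0.006,0,-0.009,0,-0.016,0,-1],[0.012,0,-0.018,0,-0.03,0,-1],[0.018,0,-0.027,0,-0.044,0,-1],[0.025,0,-0.036,0,-0.058,0,-1],[0.033,0,-0.044,0,-0.073,0,-1],[0.041,0,-0.051,0,-0.087,0,-1],[0.049,0,-0.058,0,-0.101,0,-1],[0.058,0,-0.065,0,-0.115,0,-1],[0.066,0,-0.072,0,-0.13,0,-1],[0.066,0,-0.072,0,-0.13,0,-1]]' 30
python3 - <<'E'
from kin import *
shot("scene","s3",(200,60,480,300),2.5)
p,R,o=tool();G=p-.019*R[:,2]; off=G-pull(.457);print(off,np.round(o["force"],1),o["grip_width"],np.round(o["qpos"],2))
E
```

```text
time_s: 5.4
ee_pos: [0.4824, 0.0607, 0.2021]
eef_rot: [-3.139, -0.269, -0.232]
force: [2.7, 2.0, -3.4]
grip_width: 0.0459
[0.00060883 0.00207979 0.00244106] [ 3.3  2.  -3.2] 0.045951972966476934 [ 0.1   0.02  1.88 -0.1   0.99  1.94]
```

View pics/s3.png

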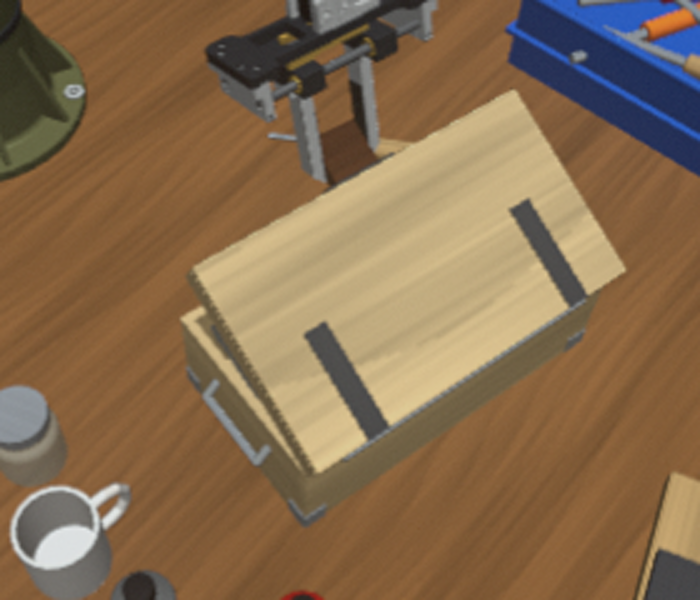

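The lid is rising with the pull held in the jaws (crop ~(350,160)), and the forces are small. I'll continue along the arc.

Run:
```python
from kin import *
p,R,o=tool();G=p-.019*R[:,2]; off=G-pull(.457)
ths=np.r_[np.linspace(.457,1.18,14)[1:],1.21,1.24,1.26,1.28]
lidrows(ths,63+ths/1.27*32-(63+.457/1.27*32-(90-np.degrees(.269))),off)
```

```text
0.513 [np.float64(0.009), np.float64(-0.0), np.float64(-0.008)] [np.float64(-0.001), np.float64(-0.016), np.float64(-0.002)]
0.568 [np.float64(0.018), np.float64(-0.0), np.float64(-0.016)] [np.float64(-0.001), np.float64(-0.032), np.float64(-0.002)]
0.624 [np.float64(0.027), np.float64(-0.0), np.float64(-0.023)] [np.float64(-0.001), np.float64(-0.047), np.float64(-0.002)]
0.679 [np.float64(0.037), np.float64(-0.0), np.float64(-0.03)] [np.float64(-0.001), np.float64(-0.063), np.float64(-0.002)]
0.735 [np.float64(0.047), np.float64(-0.0), np.float64(-0.036)] [np.float64(-0.001), np.float64(-0.078), np.float64(-0.002)]
0.791 [np.float64(0.058), np.float64(-0.0), np.float64(-0.042)] [np.float64(-0.001), np.float64(-0.094), np.float64(-0.002)]
0.846 [np.float64(0.068), np.float64(-0.0), np.float64(-0.046)] [np.float64(-0.001), np.float64(-0.11), np.float64(-0.002)]
0.902 [np.float64(0.08), np.float64(-0.0), np.float64(-0.051)] [np.float64(-0.001), np.float64(-0.125), np.float64(-0.002)]
0.958 [np.float64(0.091), np.float64(-0.0), np.float64(-0.054)] [np.float64(-0.001), np.float64(-0.141)
[... 313 characters left out ...]
, np.float64(-0.062)] [np.float64(-0.001), np.float64(-0.187), np.float64(-0.002)]
1.18 [np.float64(0.138), np.float64(-0.0), np.float64(-0.062)] [np.float64(-0.001), np.float64(-0.203), np.float64(-0.002)]
1.21 [np.float64(0.144), np.float64(-0.0), np.float64(-0.063)] [np.float64(-0.001), np.float64(-0.211), np.float64(-0.002)]
1.24 [np.float64(0.15), np.float64(-0.0), np.float64(-0.063)] [np.float64(-0.001), np.float64(-0.22), np.float64(-0.002)]
1.26 [np.float64(0.154), np.float64(-0.0), np.float64(-0.063)] [np.float64(-0.001), np.float64(-0.225), np.float64(-0.002)]
1.28 [np.float64(0.159), np.float64(-0.0), np.float64(-0.063)] [np.float64(-0.001), np.float64(-0.231), np.float64(-0.002)]
```

```bash
python3 -m jog '[[0.009,0,-0.008,0,-0.016,0,-1],[0.018,0,-0.016,0,-0.032,0,-1],[0.027,0,-0.023,0,-0.047,0,-1],[0.037,0,-0.03,0,-0.063,0,-1],[0.047,0,-0.036,0,-0.078,0,-1],[0.058,0,-0.042,0,-0.094,0,-1],[0.068,0,-0.046,0,-0.11,0,-1],[0.08,0,-0.051,0,-0.125,0,-1],[0.091,0,-0.054,0,-0.141,0,-1],[0.102,0,-0.058,0,-0.156,0,-1],[0.114,0,-0.06,0,-0.172,0,-1],[0.126,0,-0.062,0,-0.187,0,-1],[0.138,0,-0.062,0,-0.203,0,-1],[0.144,0,-0.063,0,-0.211,0,-1],[0.15,0,-0.063,0,-0.22,0,-1],[0.152,0,-0.063,0,-0.222,0,-1],[0.152,0,-0.063,0,-0.222,0,-1],[0.152,0,-0.063,0,-0.222,0,-1]]' 30
python3 - <<'E'
from kin import *
shot("scene","s4",(200,20,480,260),2.5)
shot("top","t4")
p,R,o=tool();G=p-.019*R[:,2]; off=G-pull(1.25);print(off,np.round(o["force"],1),o["grip_width"],np.round(o["qpos"],2))
E
```

```text
time_s: 7.25
ee_pos: [0.6081, 0.031, 0.3017]
eef_rot: [-3.14, 0.08, -0.231]
force: [2.3, 3.4, -12.5]
grip_width: 0.0459
[-0.0001118   0.00185714  0.0015492 ] [  3.1   2.9 -14.9] 0.045921958269138925 [-0.02  0.44  1.12  0.02  1.66  1.79]
```

View pics/s4.png

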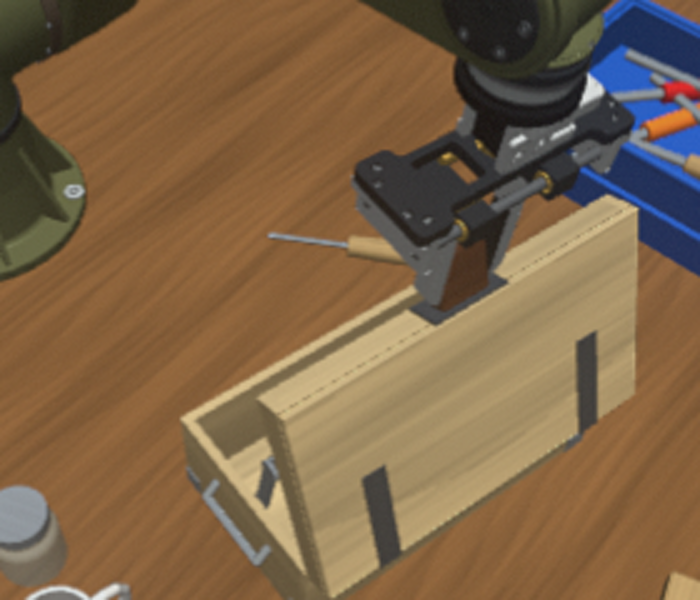

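View pics/t4.png

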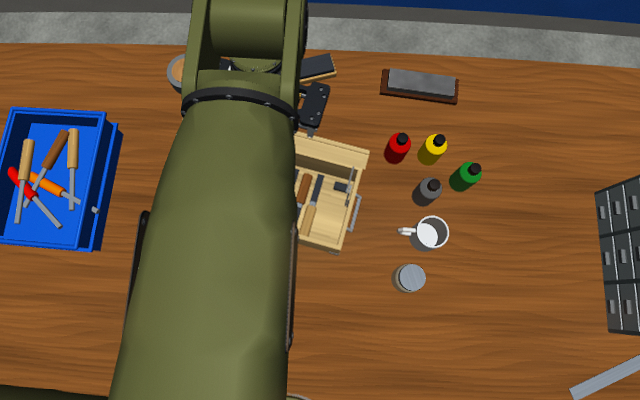

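The lid is near 1.25 rad and the stay is almost straight at crop (268,480). I release the pull and back off upward.

```bash
python3 -m jog '[[0,0,0.001,0,0,0,-0.3],[0,0,0.001,0,0,0,0.1],[0,0,0.001,0,0,0,0.5],[0,0,0.001,0,0,0,0.6],[0,0,0.001,0,0,0,0.6],[0,0,-0.03,0,0,0,0.6],[0,0,-0.07,0,0,0,0.6],[0,0,-0.1,0,0,0,0.6],[0,0,-0.1,0,0,0,0.6]]' 30
python3 - <<'E'
from kin import *
shot("scene","s5",(200,20,480,260),2.5)
k=goal(W(39,-139,154),35,back=.12)
q=[-.1,.3,1.5,0,.8,1.7]
for t in(25,30,35,40,45):
  for b in(.12,0):
    g,R=goal(W(39,-139,154),t,back=b); q,r=ik(g,R,q); print(t,b,np.round(q,2),round(r,4),rel(g,R))
E
```

```text
time_s: 8.25
ee_pos: [0.6163, 0.0289, 0.4058]
eef_rot: [-3.138, 0.073, -0.231]
force: [0.7, 0.3, 1.0]
grip_width: 0.0754
25 0.12 [-0.27 -0.14  2.44  3.01  0.3  -1.47] 0.0 (array([-0.0842,  0.1414,  0.213 ]), array([-7.000e-04,  7.709e-01, -2.300e-03]))
25 0 [-0.26  0.25  2.21  3.08  0.45 -1.53] 0.0 (array([0.0281, 0.1412, 0.2552]), array([-7.000e-04,  7.709e-01, -2.300e-03]))
30 0.12 [-0.27 -0.18  2.38  2.85  0.12 -1.3 ] 0.0 (array([-0.0807,  0.1413,  0.2049]), array([-0.0008,  0.7154, -0.0023]))
30 0 [-0.26  0.22  2.17  3.06  0.3  -1.51] 0.0 (array([0.0275, 0.1412, 0.2567]), array([-0.0008,  0.7154, -0.0023]))
35 0.12 [-0.25 -0.18  2.33  4.11  0.   -2.55] 0.0371 (array([-0.0766,  0.1413,  0.1971]), array([-0.0009,  0.6598, -0.0022]))
35 0 [-0.26  0.19  2.14  2.99  0.15 -1.44] 0.0 (array([0.0267, 0.1412, 0.2582]), array([-0.0009,  0.6598, -0.0022]))
40 0.12 [-0.25 -0.18  2.32  4.11  0.   -2.55] 0.1315 (array([-0.0718,  0.1413,  0.1897]), array([-0.001 ,  0.6043, -0.0022]))
40 0 [-0.25  0.18  2.09  1.94  0.02 -0.38] 0.0 (array([0.0258, 0.1413, 0.2596]), array([-0.001 ,  0.6043, -0.0022]))
45 0.12 [-0.26 -0.16  2.16  0.06  0.36  1.5 ] 0.0 (array([-0.0663,  0.1412,  0.1828]), array([-0.0011,  0.5487, -0.0021]))
45 0 [-0.25  0.18  2.05  0.12  0.13  1.43] 0.0 (array([0.0247, 0.1413, 0.2609]), array([-0.0011,  0.5487, -0.0021]))
```

View pics/s5.png

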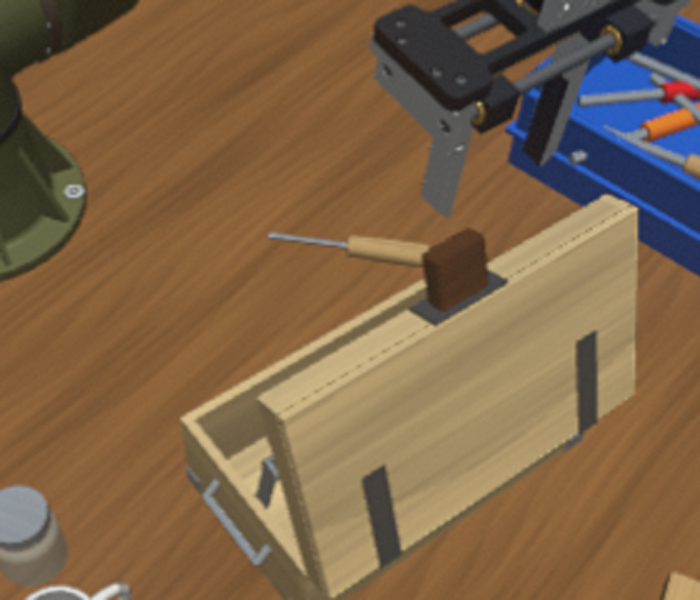

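Run:
```python
from kin import *
q=[-.1,.3,1.5,0,.8,1.7]
for t in(55,60):
  for G in(W(39,-139,154),W(46,-139,151)):
   for b in(.12,0):
    g,R=goal(G,t,back=b); q,r=ik(g,R,q); print(t,b,np.round(q,2),round(r,4),rel(g,R))
print(rel(W(-60,-139,350),RT(55)))
```

```text
55 0.12 [-0.25 -0.09  2.    0.02  0.63  1.53] 0.0 (array([-0.0538,  0.1412,  0.1705]), array([-0.0013,  0.4376, -0.002 ]))
55 0 [-0.25  0.2   1.94  0.03  0.39  1.53] 0.0 (array([0.0224, 0.1413, 0.2632]), array([-0.0013,  0.4376, -0.002 ]))
55 0.12 [-0.25 -0.07  1.98  0.02  0.62  1.53] 0.0 (array([-0.0466,  0.1412,  0.1729]), array([-0.0013,  0.4376, -0.002 ]))
55 0 [-0.25  0.22  1.92  0.03  0.39  1.53] 0.0 (array([0.0296, 0.1413, 0.2657]), array([-0.0013,  0.4376, -0.002 ]))
60 0.12 [-0.25 -0.04  1.91  0.02  0.75  1.54] 0.0 (array([-0.0467,  0.1411,  0.1652]), array([-0.0013,  0.382 , -0.0019]))
60 0 [-0.25  0.22  1.88  0.02  0.51  1.54] 0.0 (array([0.0211, 0.1413, 0.2642]), array([-0.0013,  0.382 , -0.0019]))
60 0.12 [-0.25 -0.02  1.9   0.02  0.74  1.54] 0.0 (array([-0.0395,  0.1411,  0.1676]), array([-0.0013,  0.382 , -0.0019]))
60 0 [-0.25  0.24  1.87  0.02  0.51  1.54] 0.0 (array([0.0283, 0.1413, 0.2667]), array([-0.0013,  0.382 , -0.0019]))
(array([-0.1034,  0.141 ,  0.0607]), array([-0.0013,  0.4376, -0.002 ]))
```

```bash
python3 -m jog '[[-0.03,0.03,0,0,0.05,0,0.6],[-0.07,0.06,0,0,0.12,0,0.6],[-0.1,0.09,0,0,0.2,0,0.6],[-0.103,0.12,0.02,0,0.28,0,0.6],[-0.103,0.141,0.05,0,0.36,0,0.6],[-0.103,0.141,0.06,-0.001,0.438,-0.002,0.6],[-0.08,0.141,0.1,-0.001,0.438,-0.002,0.6],[-0.06,0.141,0.15,-0.001,0.438,-0.002,0.6],[-0.054,0.141,0.17,-0.001,0.438,-0.002,0.6],[-0.054,0.141,0.17,-0.001,0.438,-0.002,0.6],[-0.054,0.141,0.17,-0.001,0.438,-0.002,0.6]]'
python3 - <<'E'
from kin import *
p,R,o=tool();print(np.round(o["qpos"],3))
c=shot("wrist","w6");shot("top","t6")
print(rel(*goal(W(39,-139,154),55)))
for p in((39,-139,154),(39,-121,154),(39,-157,154),(10,-139,90)): print(p,proj(c,W(*p)).round())
E
```

```text
time_s: 9.4
ee_pos: [0.5186, -0.0925, 0.2374]
eef_rot: [-3.141, -0.611, -0.229]
force: [-0.1, 0.5, -0.0]
grip_width: 0.075
[-0.253 -0.094  1.996  0.024  0.628  1.531]
(array([-0.0015,  0.0003,  0.1217]), array([-0.0002, -0.0018, -0.    ]))
(39, -139, 154) [314. 196.]
(39, -121, 154) [293. 196.]
(39, -157, 154) [335. 196.]
(10, -139, 90) [314. 245.]
```

View pics/w6.png

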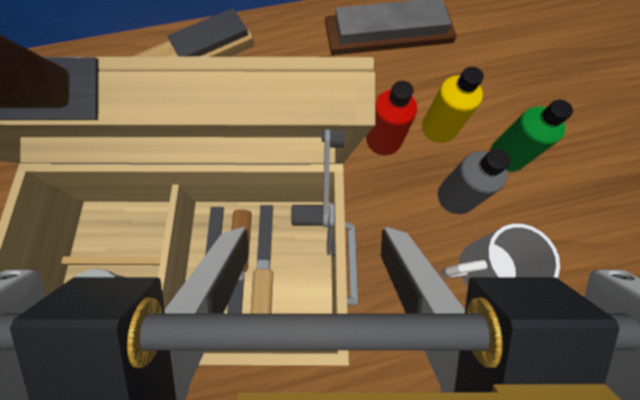

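View pics/t6.png

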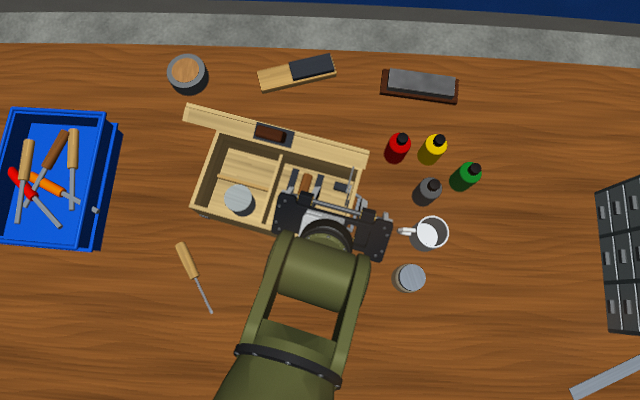

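Run:
```python
from kin import *
c=camera("wrist")
for d in(5,10,15,20,25): print(d,proj(c,W(39-.906*d,-139,154+.423*d)).round(1))
im=c["image"][120:300,230:420,::-1]; cv2.imwrite("pics/w6c.png",cv2.resize(im,None,fx=4,fy=4,interpolation=2)[:600])
t=camera("top"); 
for p in((-41,91,81),(49,91,9)): print(proj(t,W(*p)).round(1))
g=cv2.cvtColor(t["image"],cv2.COLOR_RGB2GRAY)
print(onz(t,238,198,.081),  ((onz(t,238,198,.081)-C0)@np.c_[CX,CY]*1000).round(1))
```

```text
5 [314.  201.4]
10 [314.  205.7]
15 [314. 210.]
20 [313.9 214.5]
25 [313.9 219.1]
[233.8 195.8]
[251.3 168.5]
[0.54510082 0.12632013 0.081     ] [-43.3  80.3]
```

View pics/w6c.png

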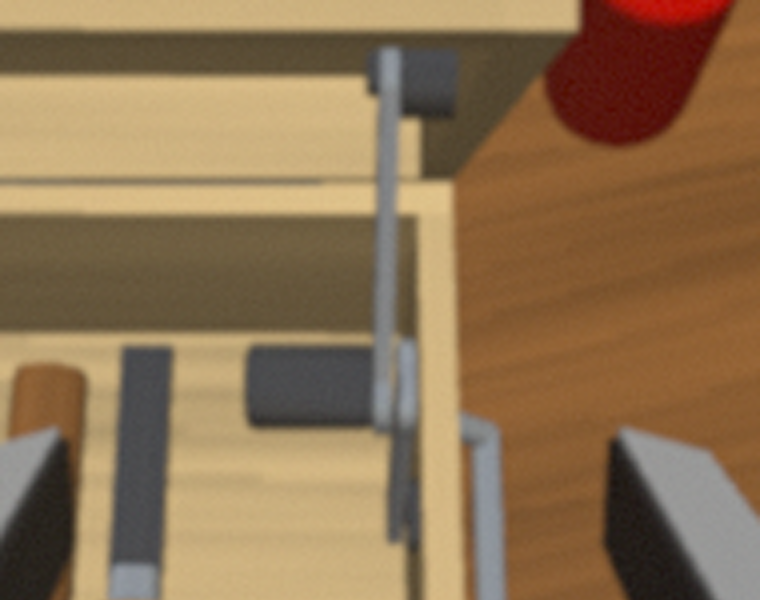

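Run:
```python
from kin import *
c=camera("wrist")
def kn(f): f=np.radians(f); return W(10+70*np.sin(f),-139,90+70*np.cos(f))
for f in(0,3,6,9,12,25): print(f,proj(c,kn(f)).round(1))
for f in(6,9,13,17,21,25,28,30.7,32): print(f,*rel(*goal(kn(f),55)))
```

```text
0 [313.9 228.2]
3 [313.9 223.9]
6 [314.  219.7]
9 [314.  215.6]
12 [314.  211.7]
25 [314.  196.9]
6 [-0.0158  0.0003  0.1044] [-0.0002 -0.0017 -0.    ]
9 [-0.0131  0.0003  0.1069] [-0.0002 -0.0017 -0.    ]
13 [-0.0097  0.0003  0.1104] [-0.0002 -0.0017 -0.    ]
17 [-0.0066  0.0003  0.1142] [-0.0002 -0.0017 -0.    ]
21 [-0.0037  0.0003  0.1181] [-0.0002 -0.0017 -0.    ]
25 [-0.0012  0.0003  0.1223] [-0.0002 -0.0017 -0.    ]
28 [0.0006 0.0003 0.1255] [-0.0002 -0.0017 -0.    ]
30.7 [0.002  0.0003 0.1285] [-0.0002 -0.0017 -0.    ]
32 [0.0026 0.0003 0.1299] [-0.0002 -0.0017 -0.    ]
```

The knob is at wrist (313,216), so the knee is about 20 mm short of straight. The chest-model projection agrees. I go in and pinch it.

```bash
python3 -m jog '[[-0.014,0,0.03,0,0,0,0.5],[-0.014,0,0.065,0,0,0,0.5],[-0.014,0,0.095,0,0,0,0.3],[-0.014,0,0.106,0,0,0,0.1],[-0.014,0,0.106,0,0,0,-0.1],[-0.014,0,0.106,0,0,0,-1],[-0.014,0,0.106,0,0,0,-1],[-0.014,0,0.106,0,0,0,-1],[-0.014,0,0.106,0,0,0,-1],[-0.014,0,0.106,0,0,0,-1]]' 15
python3 - <<'E'
from kin import *
c=shot("wrist","w7");shot("scene","s7",(250,60,410,260),3)
E
```

```text
time_s: 10.65
ee_pos: [0.5676, -0.1023, 0.1454]
eef_rot: [-3.139, -0.615, -0.229]
force: [5.7, 14.4, -0.4]
grip_width: 0.0345
```

View pics/w7.png

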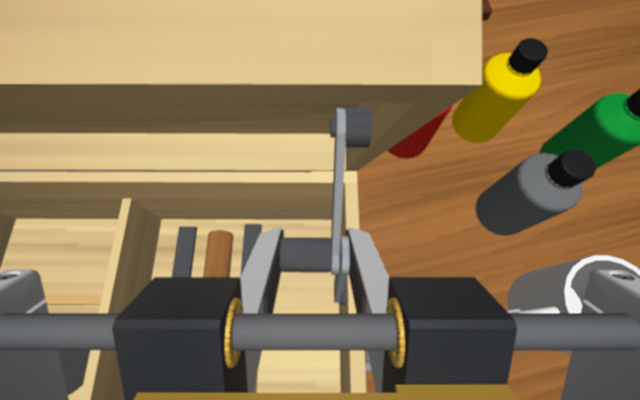

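View pics/s7.png

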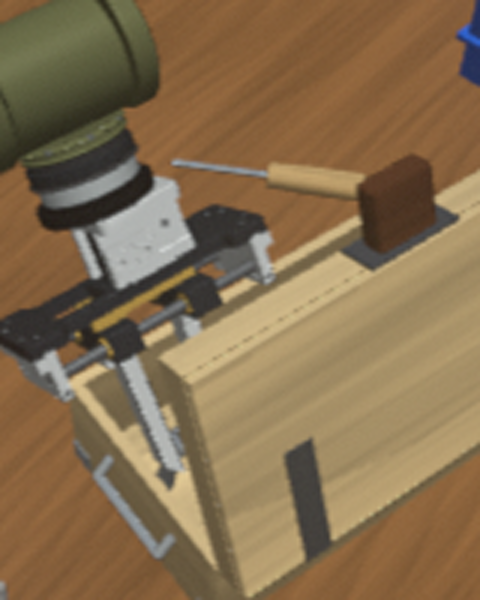

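The knob is pinched between the pads at wrist (308,255). Now I push the knee along its arc, past straight to the stop.

```bash
python3 -m jog '[[0,-0.001,0,0,0,0,-1],[0.002,-0.002,0.002,0,0,0,-1],[0.004,-0.002,0.004,0,0,0,-1],[0.006,-0.002,0.007,0,0,0,-1],[0.009,-0.002,0.01,0,0,0,-1],[0.011,-0.002,0.014,0,0,0,-1],[0.013,-0.002,0.017,0,0,0,-1],[0.015,-0.002,0.02,0,0,0,-1],[0.016,-0.002,0.022,0,0,0,-1],[0.016,-0.002,0.022,0,0,0,-1]]' 15
python3 - <<'E'
from kin import *
p,R,o=tool();G=p-.019*R[:,2];v=G-C0;print([round(float(v@a*1000),1) for a in(CX,CY,CZ)],o["force"],o["grip_width"])
shot("wrist","w8")
E
```

```text
time_s: 11.75
ee_pos: [0.5929, -0.1078, 0.1379]
eef_rot: [-3.141, -0.617, -0.229]
force: [-3.8, -14.5, -1.7]
grip_width: 0.0346
[45.5, -136.8, 153.4] [ -3.78084029 -14.53586166  -1.67159233] 0.034572116713837905
```

View pics/w8.png

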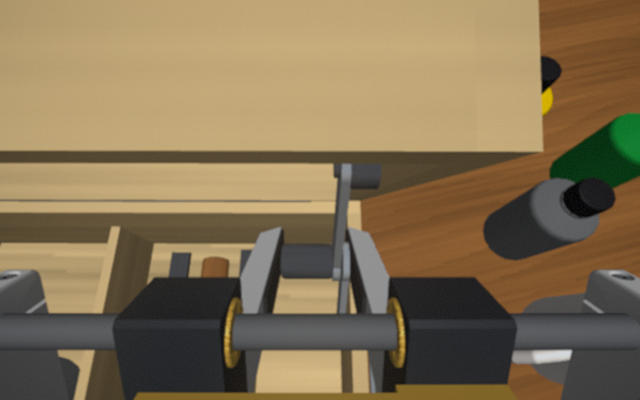

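```bash
python3 -m jog '[[0.0005,0.001,0.001,0,0,0,-1],[0.001,0.001,0.002,0,0,0,-1],[0.0015,0.001,0.003,0,0,0,-1],[0.0015,0.001,0.003,0,0,0,-1]]' 15
python3 -m jog '[[0.0005,0,0.001,0,0,0,-1],[0.001,0,0.002,0,0,0,-1],[0.0015,0,0.003,0,0,0,-1],[0.0015,0,0.003,0,0,0,-1]]' 15
python3 - <<'E'
from kin import *
p,R,o=tool();G=p-.019*R[:,2];v=G-C0;print([round(float(v@a*1000),1) for a in(CX,CY,CZ)],o["force"],o["grip_width"])
shot("wrist","w9");shot("scene","s9",(250,60,410,260),3)
E
```

```text
time_s: 12.2
ee_pos: [0.5947, -0.1085, 0.1374]
eef_rot: [-3.141, -0.616, -0.229]
force: [-14.4, 9.2, 8.4]
grip_width: 0.0345
time_s: 12.6
ee_pos: [0.5967, -0.1089, 0.137]
eef_rot: [-3.141, -0.616, -0.229]
force: [-17.2, 3.1, 9.4]
grip_width: 0.0343
[49.4, -137.1, 152.5] [-17.2397127    3.11965949   9.35974839] 0.0342756930547238
```

View pics/w9.png

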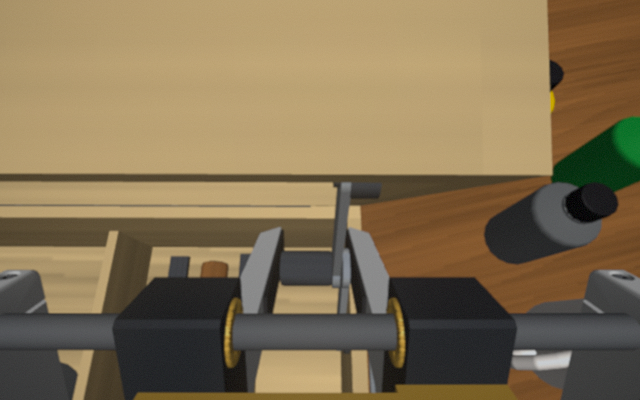

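The push met a solid 19 N reaction opposite to the push direction, so the stop is reached. I release, back off and look.

```bash
python3 -m jog '[[0,0,0,0,0,0,-0.4],[0,0,0,0,0,0,0],[0,0,0,0,0,0,0.4],[0,0,0,0,0,0,0.5],[0,0,-0.03,0,0,0,0.5],[0,0,-0.07,0,0,0,0.5],[0,0,-0.12,0,0,0,0.5],[0,0,-0.12,0,0,0,0.5],[0,0,-0.12,0,0,0,0.5]]' 15
python3 - <<'E'
from kin import *
c=shot("wrist","w10",(220,100,420,250),4);shot("scene","s10",(230,60,390,260),3)
def kn(f): f=np.radians(f); return W(10+70*np.sin(f),-139,90+70*np.cos(f))
for f in(20,25,28,30.7,33): print(f,proj(c,kn(f)).round(1))
for th in(1.2,1.24,1.27):
  print(th,proj(c,W(95-115*np.cos(th),-139,105+115*np.sin(th))).round(1))
E
```

```text
time_s: 13.6
ee_pos: [0.5293, -0.0933, 0.2363]
eef_rot: [-3.141, -0.619, -0.228]
force: [-1.3, -0.7, 0.6]
grip_width: 0.0704
20 [315.9 213.2]
25 [315.9 207.7]
28 [315.9 204.7]
30.7 [315.9 202.1]
33 [315.9 200.1]
1.2 [316.2 161.9]
1.24 [316.2 155.3]
1.27 [316.2 150.4]
```

View pics/w10.png

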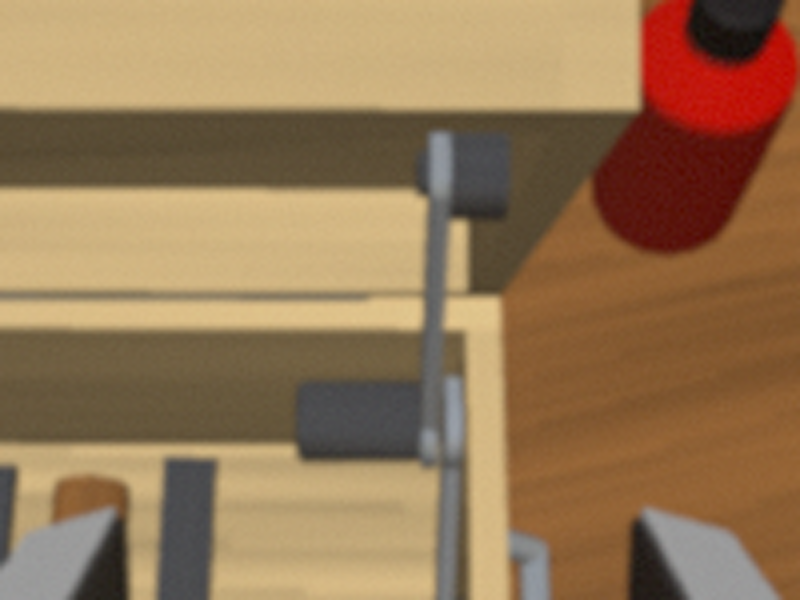

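View pics/s10.png

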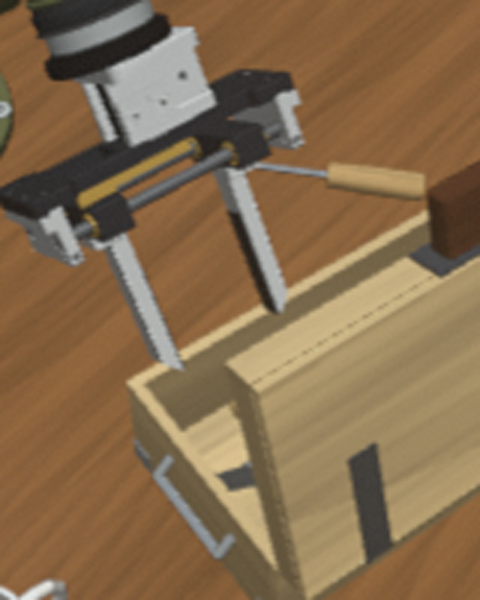

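Run:
```python
from kin import *
c=camera("wrist")
def stay(th):
    a=th+.073; T=np.array([95-115*np.cos(a),105+115*np.sin(a)]);F=np.array([10,90.]);v=T-F;L=np.linalg.norm(v);h=np.sqrt(max(0,4900-L*L/4));n=np.array([v[1],-v[0]])/L
    return T,F+v/2+n*h,F+v/2-n*h,h
for th in(1.2,1.24,1.25,1.259,1.265,1.27):
    T,kr,kf,h=stay(th); print(th,round(h,1),"pivot",proj(c,W(T[0],-145,T[1])).round(1),"rear",proj(c,W(kr[0],-139,kr[1])).round(1),"front",proj(c,W(kf[0],-139,kf[1])).round(1))
for p in((95,-170,105),(-95,-170,105),(95,-161,105)): print(p,proj(c,W(*p)).round(1))
# lid rim front-lower edge right corner & top
for th in(1.2,1.24,1.26,1.27):
    print(th,[proj(c,W(95-190*np.cos(th)+z*np.sin(th),-170,105+190*np.sin(th)+z*np.cos(th))).round(1).tolist() for z in(0,34)])
shot("wrist","w11")
```

```text
1.2 18.5 pivot [324.9 147.8] rear [315.9 194.8] front [316.  228.6]
1.24 12.0 pivot [324.9 141.2] rear [315.9 197.9] front [315.9 219.2]
1.25 9.7 pivot [324.9 139.6] rear [315.9 199.2] front [315.9 216.3]
1.259 7.0 pivot [324.9 138.1] rear [315.9 200.9] front [315.9 213.2]
1.265 4.4 pivot [324.9 137.2] rear [315.9 202.7] front [315.9 210.4]
1.27 0.0 pivot [324.9 136.4] rear [315.9 206.2] front [315.9 206.2]
(95, -170, 105) [345.9 170.2]
(-95, -170, 105) [352.9 377.4]
(95, -161, 105) [337.1 170.2]
1.2 [[382.9, 145.2], [383.2, 72.3]]
1.24 [[382.9, 129.0], [382.6, 57.4]]
1.26 [[382.9, 121.0], [382.3, 50.1]]
1.27 [[382.8, 117.0], [382.1, 46.5]]
```

View pics/w11.png

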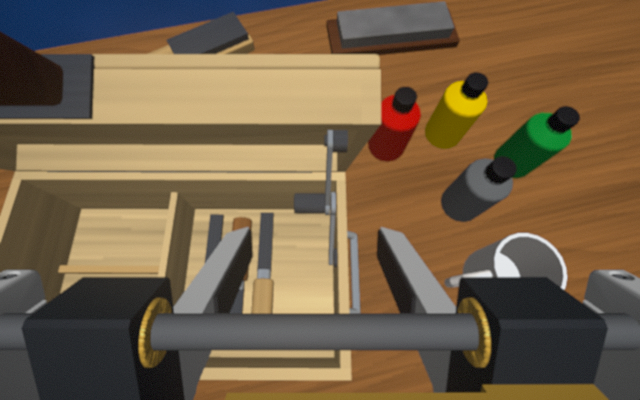

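With a +3.3 px row bias read off the chest rim, the knee is about 6–7 mm past straight and the lid about 1.25–1.26. That agrees with locked. Next is the bottle.

Run:
```python
from kin import *
Bx=np.array([.588,-.302,0])
q0=[-.5,.3,1.8,0,.6,1.5]
for az in(-27,-20,-13):
  for t in(50,55,60):
    q=q0;out=[]
    for b,z in((.11,.065),(0,.065),(0,.2)):
        g,R=goal(Bx+[0,0,z],t,az,b); q,r=ik(g,R,q); out.append((np.round(q,2).tolist(),round(r,3)))
    print(az,t,out)
print("place")
for az in(-13,0,10):
  for t in(50,55,60):
    q=[.1,.3,1.8,0,.6,1.5];out=[]
    for x,z in((-60,.19),(25,.17),(50,.075)):
        g,R=goal(W(x,85,z*1000),t,az); q,r=ik(g,R,q); out.append((np.round(q,2).tolist(),round(r,3)))
    print(az,t,out)
```

```text
-27 50 [([-0.56, 0.21, 1.98, 0.23, 0.26, 1.28], np.float64(0.0)), ([-0.55, 0.49, 1.83, 0.4, 0.13, 1.12], np.float64(0.0)), ([-0.55, 0.28, 1.76, 0.12, 0.42, 1.4], np.float64(0.0))]
-27 55 [([-0.56, 0.23, 1.91, 0.12, 0.4, 1.39], np.float64(0.0)), ([-0.55, 0.5, 1.78, 0.17, 0.26, 1.35], np.float64(0.0)), ([-0.55, 0.3, 1.7, 0.08, 0.54, 1.44], np.float64(0.0))]
-27 60 [([-0.55, 0.26, 1.82, 0.08, 0.54, 1.43], np.float64(0.0)), ([-0.54, 0.51, 1.72, 0.1, 0.39, 1.42], np.float64(0.0)), ([-0.54, 0.32, 1.63, 0.06, 0.67, 1.46], np.float64(0.0))]
-20 50 [([-0.63, 0.21, 1.98, 0.59, 0.32, 0.79], np.float64(0.0)), ([-0.59, 0.5, 1.83, 0.85, 0.2, 0.54], np.float64(0.0)), ([-0.59, 0.28, 1.75, 0.36, 0.45, 1.06], np.float64(0.0))]
-20 55 [([-0.61, 0.23, 1.9, 0.36, 0.44, 1.03], np.float64(0.0)), ([-0.58, 0.5, 1.78, 0.47, 0.3, 0.93], np.float64(0.0)), ([-0.58, 0.3, 1.69, 0.25, 0.57, 1.17], np.float64(0.0))]
-20 60 [([-0.6, 0.26, 1.82, 0.23, 0.57, 1.16], np.float64(0.0)), ([-0.57, 0.51, 1.72, 0.28, 0.41, 1.12], np.float64(0.0)), ([-0.57, 0.33, 1.63, 0.18, 0.68, 1.24], np.float64(0.0))]
-13 50 [([-0.69, 0.23,
[... 1438 characters left out ...]
0.24, 0.1, 1.93, -0.21, 0.61, 1.95], np.float64(0.0)), ([0.16, 0.29, 1.76, -0.14, 0.58, 1.83], np.float64(0.0)), ([0.14, 0.47, 1.76, -0.18, 0.4, 1.86], np.float64(0.0))]
10 50 [([0.19, 0.04, 2.06, -0.02, 0.34, 1.6], np.float64(0.0)), ([0.11, 0.24, 1.88, 0.13, 0.32, 1.4], np.float64(0.0)), ([0.09, 0.45, 1.87, 0.39, 0.14, 1.12], np.float64(0.0))]
10 55 [([0.18, 0.06, 2.0, -0.01, 0.47, 1.59], np.float64(0.0)), ([0.11, 0.26, 1.83, 0.08, 0.45, 1.45], np.float64(0.0)), ([0.1, 0.45, 1.82, 0.17, 0.26, 1.34], np.float64(0.0))]
10 60 [([0.18, 0.09, 1.94, -0.01, 0.59, 1.59], np.float64(0.0)), ([0.12, 0.28, 1.77, 0.05, 0.57, 1.47], np.float64(0.0)), ([0.1, 0.47, 1.76, 0.1, 0.39, 1.41], np.float64(0.0))]
```

Run:
```python
from kin import *
Bx=np.array([.588,-.302,0])
print(rel(*goal(Bx+[0,0,.10],57,-27,.13)))
```

```text
(array([0.0144, 0.1755, 0.0591]), array([-0.0872, -0.0237,  0.128 ]))
```

```bash
python3 -m jog '[[-0.01,0.04,-0.02,0,0,0,1],[-0.01,0.08,-0.01,-0.03,-0.01,0.04,1],[0,0.13,0.01,-0.06,-0.02,0.08,1],[0.01,0.17,0.04,-0.087,-0.024,0.128,1],[0.014,0.175,0.059,-0.087,-0.024,0.128,1],[0.014,0.175,0.059,-0.087,-0.024,0.128,1],[0.014,0.175,0.059,-0.087,-0.024,0.128,1]]' 15
python3 - <<'E'
from kin import *
c=shot("wrist","w12")
Bx=np.array([.588,-.302,0])
print(proj(c,Bx+[0,0,.114]),proj(c,Bx+[0,0,.065]))
print(rel(*goal(Bx+[0,0,.10],57,-27,.13)))
E
```

```text
time_s: 14.5
ee_pos: [0.5336, -0.2738, 0.1916]
eef_rot: [-3.141, -0.573, -0.471]
force: [0.7, -0.1, 0.3]
grip_width: 0.0939
[314.05832412 186.05571896] [314.11698499 202.99879242]
(array([0.001 , 0.0007, 0.    ]), array([-0.0004,  0.0011,  0.0002]))
```

View pics/w12.png

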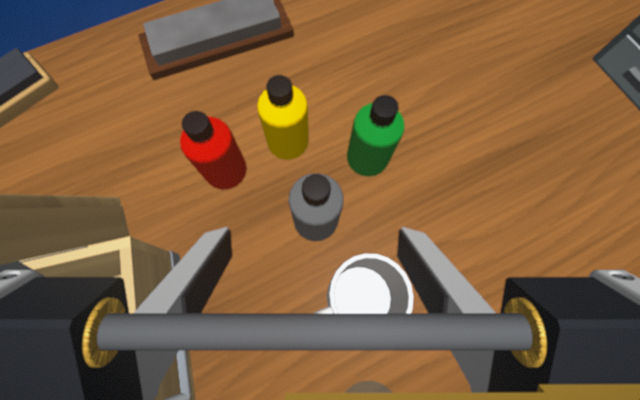

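```bash
python3 -m jog '[[0,0.001,0.03,0,0,0,0.9],[0,0.001,0.07,0,0,0,0.8],[-0.005,0.001,0.11,0,0,0,0.7],[-0.012,0.001,0.14,0,0,0,0.6],[-0.018,0.001,0.159,0,0,0,0.5],[-0.018,0.001,0.159,0,0,0,0.4],[-0.018,0.001,0.159,0,0,0,0.2],[-0.018,0.001,0.159,0,0,0,0.1],[-0.018,0.001,0.159,0,0,0,-0.1],[-0.018,0.001,0.159,0,0,0,-0.2],[-0.018,0.001,0.159,0,0,0,-0.2]]' 20
python3 - <<'E'
from kin import *
c=shot("wrist","w13");shot("scene","s13",(190,200,350,390),3)
print(rel(*goal(np.array([.588,-.302,.065]),57,-27)))
E
```

```text
time_s: 15.65
ee_pos: [0.5974, -0.3069, 0.0514]
eef_rot: [-3.141, -0.577, -0.471]
force: [-3.1, 2.4, 8.9]
grip_width: 0.0512
(array([-0.0015, -0.0001,  0.0018]), array([-0.0003, -0.0009,  0.0003]))
```

View pics/s13.png

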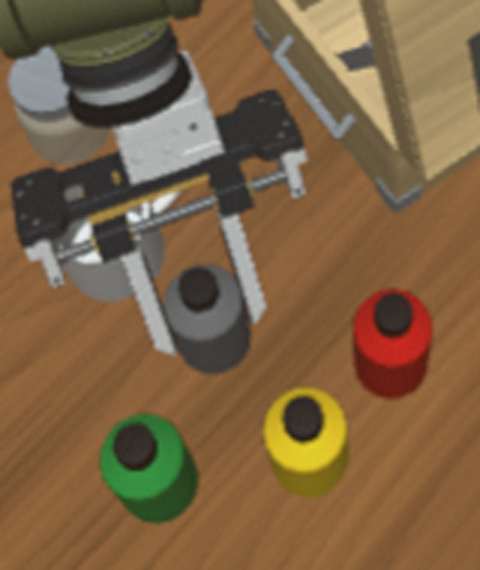

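View pics/w13.png

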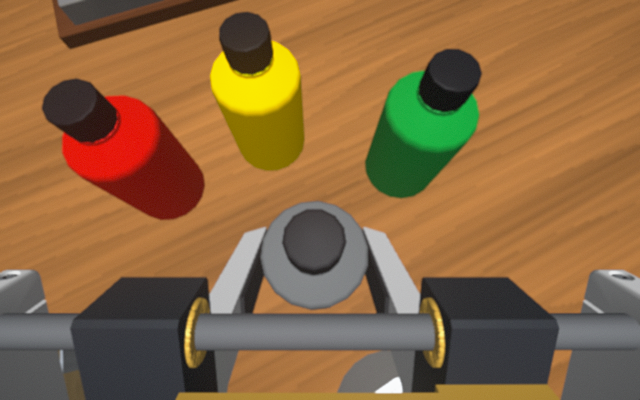

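```bash
python3 -m jog '[[0,0,0,0,0,0,-0.5],[0,0,0,0,0,0,-1],[0,0,0,0,0,0,-1],[0.011,0,-0.017,0,0,0,-1],[0.027,0,-0.042,0,0,0,-1],[0.044,0,-0.067,0,0,0,-1],[0.06,0,-0.092,0,0,0,-1],[0.071,0,-0.109,0,0,0,-1],[0.071,0,-0.109,0,0,0,-1]]' 30
python3 - <<'E'
from kin import *
c=shot("wrist","w14");shot("scene","s14",(190,150,350,350),3)
p,R,o=tool();print(p,o["eef_rot"],o["grip_width"])
G=p-.019*R[:,2];print("G",G)
q=o["qpos"]
z=G[2]
for nm,G1,az in(("A",np.array([.45,-.15,.215]),-15),("B",W(-110,85,215),0),("B2",W(-60,85,190),0),("C",W(25,85,175),0),("C2",W(32,85,165),0),("D",W(50,85,110),0),("E",W(50,85,74),0)):
    g,Rr=goal(G1,57,az); q,r=ik(g,Rr,q); print(nm,np.round(q,2),round(r,3),*rel(g,Rr))
E
```

```text
time_s: 16.65
ee_pos: [0.5982, -0.3075, 0.1846]
eef_rot: [3.141, -0.582, -0.471]
force: [0.4, 0.4, -2.6]
grip_width: 0.0514
[ 0.59707235 -0.3067806   0.18044347] [-3.14126495 -0.57638313 -0.47079481] 0.051066280944237576
G [ 0.58784115 -0.30208922  0.19637381]
A [-0.45 -0.14  2.12  0.18  0.6   1.26] 0.0 [-0.1509 -0.0752 -0.1203] [ 0.0723 -0.0003 -0.1116]
B [ 0.3  -0.05  2.04 -0.28  0.62  2.06] 0.0 [-0.2409 -0.3557 -0.1787] [ 0.1631 -0.0003 -0.2513]
B2 [ 0.24  0.08  1.97 -0.26  0.54  1.99] 0.0 [-0.2139 -0.3677 -0.1313] [ 0.1631 -0.0003 -0.2513]
C [ 0.16  0.27  1.79 -0.18  0.52  1.86] 0.0 [-0.1528 -0.388  -0.0737] [ 0.1631 -0.0003 -0.2513]
C2 [ 0.16  0.29  1.78 -0.18  0.51  1.86] 0.0 [-0.1526 -0.3897 -0.0616] [ 0.1631 -0.0003 -0.2513]
D [ 0.14  0.41  1.77 -0.2   0.4   1.88] 0.0 [-0.1679 -0.394  -0.006 ] [ 0.1631 -0.0003 -0.2513]
E [ 0.14  0.47  1.79 -0.25  0.32  1.93] 0.0 [-0.1875 -0.394   0.0242] [ 0.1631 -0.0003 -0.2513]
```

View pics/s14.png

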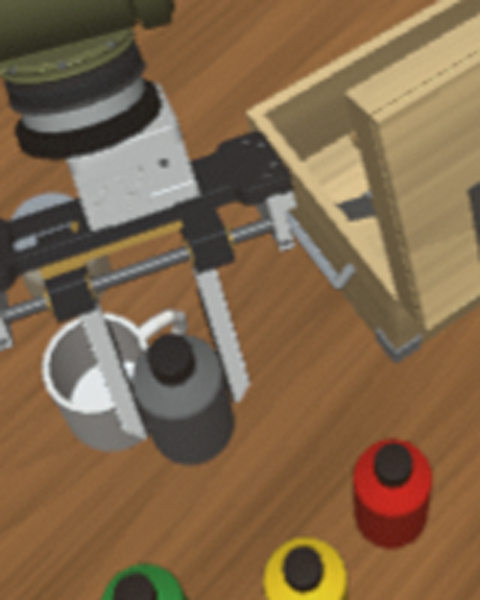

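View pics/w14.png

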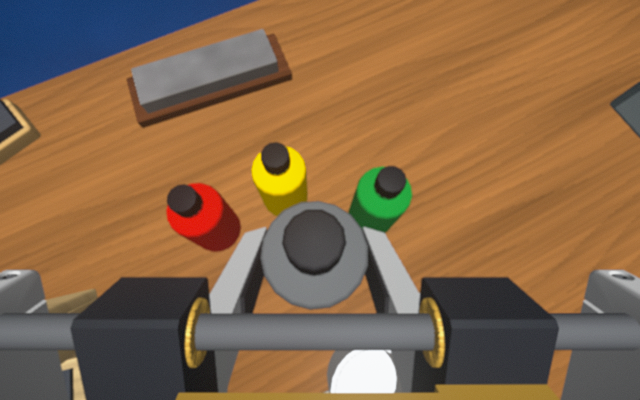

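```bash
python3 -m jog '[[-0.015,-0.007,-0.02,0.007,0,-0.011,-1],[-0.04,-0.02,-0.04,0.018,0,-0.028,-1],[-0.065,-0.033,-0.06,0.03,0,-0.046,-1],[-0.09,-0.045,-0.08,0.042,0,-0.065,-1],[-0.115,-0.057,-0.1,0.054,0,-0.083,-1],[-0.14,-0.07,-0.115,0.066,0,-0.102,-1],[-0.151,-0.09,-0.12,0.075,0,-0.115,-1],[-0.157,-0.12,-0.122,0.084,0,-0.129,-1],[-0.163,-0.15,-0.124,0.094,0,-0.144,-1],[-0.169,-0.18,-0.126,0.103,0,-0.159,-1],[-0.175,-0.21,-0.128,0.113,0,-0.174,-1],[-0.181,-0.24,-0.13,0.122,0,-0.188,-1],[-0.187,-0.27,-0.132,0.132,0,-0.203,-1],[-0.193,-0.3,-0.134,0.142,0,-0.218,-1],[-0.199,-0.33,-0.136,0.152,0,-0.234,-1],[-0.205,-0.355,-0.138,0.16,0,-0.247,-1],[-0.208,-0.368,-0.139,0.163,0,-0.251,-1],[-0.208,-0.368,-0.139,0.163,0,-0.251,-1],[-0.208,-0.368,-0.139,0.163,0,-0.251,-1]]' 30
python3 - <<'E'
from kin import *
c=shot("wrist","w15");shot("top","t15")
p,R,o=tool();print(p,o["eef_rot"],o["grip_width"],np.round(o["qpos"],2))
for G1 in(W(0,85,185),W(25,85,175),W(32,85,165),W(42,85,140),W(49,85,110),W(49,85,74)):
    g,Rr=goal(G1,57,0); print(*rel(g,Rr))
E
```

```text
time_s: 18.65
ee_pos: [0.5406, 0.1342, 0.1829]
eef_rot: [3.141, -0.575, -0.001]
force: [-1.3, -0.4, -2.3]
grip_width: 0.0511
[0.54075783 0.1337463  0.18346146] [ 3.14152555e+00 -5.75960791e-01 -1.57834958e-03] 0.05082959190980166 [ 0.24  0.07  1.96 -0.25  0.57  1.98]
[0.0407 0.0126 0.0436] [ 0.0006 -0.     -0.0008]
[0.0557 0.0182 0.0653] [ 0.0006 -0.     -0.0008]
[0.056  0.0198 0.0774] [ 0.0006 -0.     -0.0008]
[0.0505 0.022  0.1036] [ 0.0006 -0.     -0.0008]
[0.0399 0.0236 0.1325] [ 0.0006 -0.     -0.0008]
[0.0203 0.0236 0.1627] [ 0.0006 -0.     -0.0008]
```

View pics/w15.png

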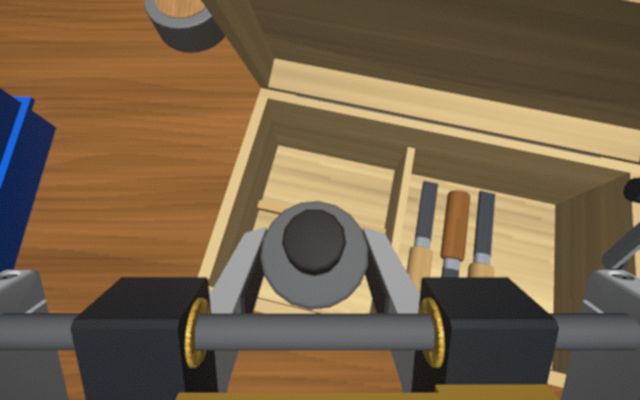

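View pics/t15.png

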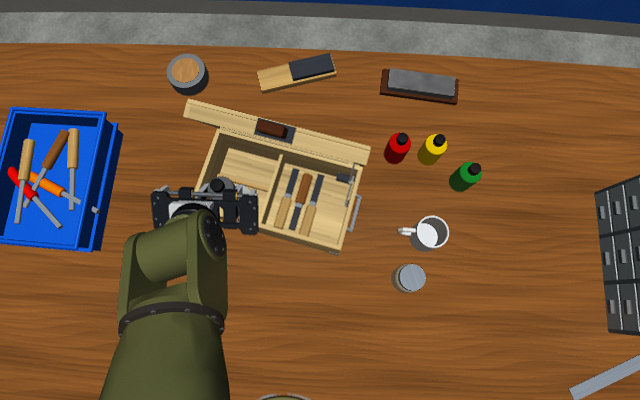

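```bash
python3 -m jog '[[0.015,0.005,0.015,0,0,0,-1],[0.03,0.009,0.03,0,0,0,-1],[0.041,0.013,0.044,0,0,0,-1],[0.05,0.016,0.056,0,0,0,-1],[0.056,0.018,0.065,0,0,0,-1],[0.056,0.02,0.077,0,0,0,-1],[0.053,0.021,0.09,0,0,0,-1],[0.05,0.022,0.104,0,0,0,-1],[0.045,0.023,0.118,0,0,0,-1],[0.04,0.0236,0.132,0,0,0,-1],[0.034,0.0236,0.142,0,0,0,-1],[0.028,0.0236,0.151,0,0,0,-1],[0.024,0.0236,0.157,0,0,0,-1],[0.024,0.0236,0.157,0,0,0,-1],[0.024,0.0236,0.157,0,0,0,-1]]' 30
python3 - <<'E'
from kin import *
c=shot("wrist","w16");shot("top","t16",(170,90,330,250),4)
p,R,o=tool();G=p-.019*R[:,2];v=G-C0;print([round(float(v@a*1000),1) for a in(CX,CY,CZ)],np.round(o["force"],1),np.round(o["qpos"],2))
E
```

```text
time_s: 20.25
ee_pos: [0.6465, 0.11, 0.0652]
eef_rot: [-3.142, -0.576, -0.002]
force: [0.5, 0.3, -0.0]
grip_width: 0.0512
[49.3, 85.2, 81.5] [-0.6 -0.2 -2.8] [ 0.15  0.45  1.79 -0.24  0.34  1.93]
```

View pics/w16.png

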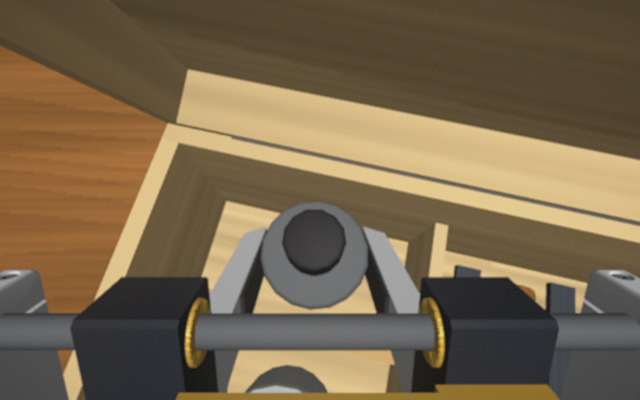

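View pics/t16.png

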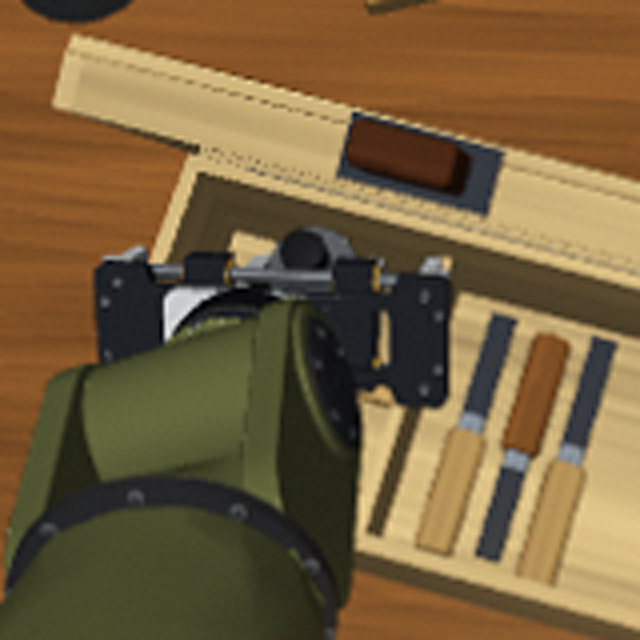

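```bash
python3 -m jog '[[-0.001,0,0.0015,0,0,0,-1],[-0.002,0,0.003,0,0,0,-1],[-0.003,0,0.0045,0,0,0,-1],[-0.003,0,0.005,0,0,0,-1],[-0.003,0,0.005,0,0,0,-1]]' 30
python3 - <<'E'
from kin import *
p,R,o=tool();G=p-.019*R[:,2];v=G-C0;print([round(float(v@a*1000),1) for a in(CX,CY,CZ)],np.round(o["force"],1))
E
```

```text
time_s: 20.85
ee_pos: [0.6473, 0.1101, 0.0604]
eef_rot: [-3.141, -0.578, -0.002]
force: [-2.2, -0.8, 5.3]
grip_width: 0.051
[49.8, 85.3, 76.3] [-2.2 -0.8  5.3]
```

The foot is on the floor, with a 5 N upward reaction. I release and retreat along the tool axis.

```bash
python3 -m jog '[[0,0,0,0,0,0,0.12],[0,0,0,0,0,0,0.2],[0,0,0,0,0,0,0.35],[0,0,0,0,0,0,0.5],[0,0,0,0,0,0,0.5],[0,0,-0.015,0,0,0,0.5],[0,0,-0.04,0,0,0,0.5],[0,0,-0.08,0,0,0,0.5],[0.01,0,-0.12,0,0,0,0.5],[0.02,0,-0.16,0,0,0,0.5],[0.02,0,-0.16,0,0,0,0.5]]' 20
python3 - <<'E'
from kin import *
c=shot("wrist","w17");shot("top","t17",(170,90,330,250),4)
q=tool()[2]["qpos"]
for b in(.12,0):
  g,R=goal(W(46,-137,151),57,back=b); print(rel(g,R),np.round(ik(g,R,q)[0],2))
E
```

```text
time_s: 21.95
ee_pos: [0.5774, 0.1106, 0.2113]
eef_rot: [-3.139, -0.587, -0.002]
force: [-0.4, 0.0, -0.8]
grip_width: 0.0705
(array([-0.0232,  0.2033, -0.0508]), array([-0.0794, -0.0024,  0.1211])) [-0.25 -0.05  1.95  0.02  0.67  1.54]
(array([-0.025 ,  0.2181,  0.0682]), array([-0.0794, -0.0024,  0.1211])) [-0.24  0.23  1.9   0.02  0.44  1.54]
```

View pics/w17.png

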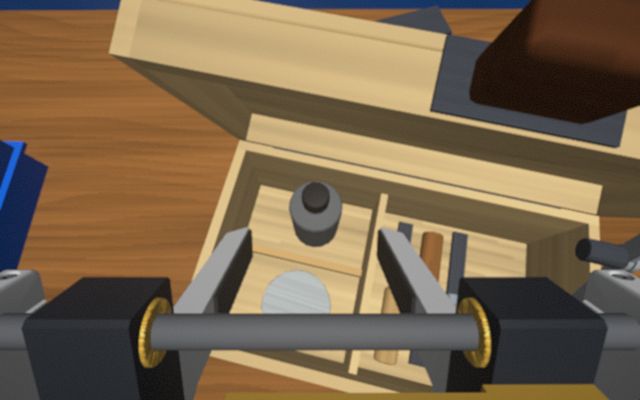

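View pics/t17.png

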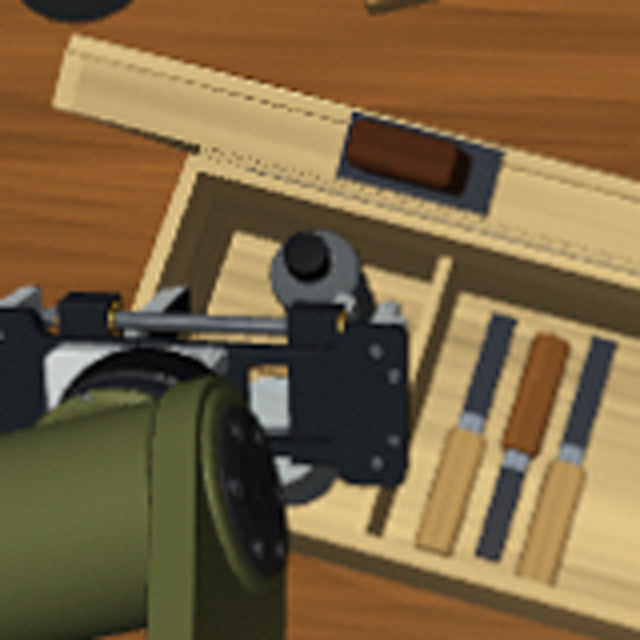

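The bottle stands upright behind the rail at wrist (315,213), with the tin in front at (296,290). Next I break the stay.

```bash
python3 -m jog '[[0,0.01,-0.03,0,0,0,0.5],[-0.01,0.04,-0.05,-0.01,0,0.02,0.5],[-0.015,0.08,-0.05,-0.025,0,0.04,0.5],[-0.02,0.12,-0.05,-0.04,0,0.065,0.5],[-0.023,0.16,-0.05,-0.06,-0.001,0.09,0.5],[-0.023,0.203,-0.05,-0.079,-0.002,0.121,0.5],[-0.023,0.203,-0.05,-0.079,-0.002,0.121,0.5],[-0.023,0.203,-0.05,-0.079,-0.002,0.121,0.5]]' 20
python3 - <<'E'
from kin import *
c=shot("wrist","w18")
for p in((46,-139,150),(95,-161,105)): print(proj(c,W(*p)).round(1))
print(rel(*goal(W(46,-137.5,150),57)))
E
```

```text
time_s: 22.85
ee_pos: [0.5295, -0.0934, 0.2334]
eef_rot: [-3.141, -0.574, -0.23]
force: [0.1, 0.1, -0.6]
grip_width: 0.0706
[315.8 195.8]
[337.1 163.9]
(array([0.0005, 0.0012, 0.119 ]), array([-0.0005,  0.001 ,  0.0001]))
```

View pics/w18.png

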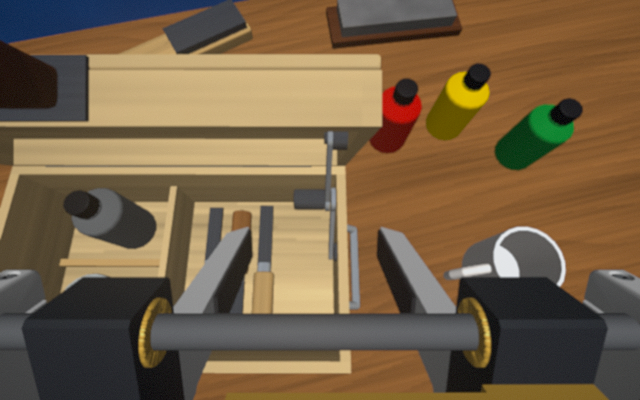

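```bash
python3 -m jog '[[0,0.001,0.03,0,0,0,0.5],[0,0.001,0.065,0,0,0,0.5],[0,0.001,0.1,0,0,0,0.4],[0,0.001,0.119,0,0,0,0.2],[0,0.001,0.119,0,0,0,-0.1],[0,0.001,0.119,0,0,0,-1],[0,0.001,0.119,0,0,0,-1],[0,0.001,0.119,0,0,0,-1],[0,0.001,0.119,0,0,0,-1]]' 30
python3 - <<'E'
from kin import *
c=shot("wrist","w19")
E
```

```text
time_s: 23.8
ee_pos: [0.5925, -0.108, 0.135]
eef_rot: [-3.141, -0.576, -0.229]
force: [-0.6, 2.0, 2.8]
grip_width: 0.0343
```

View pics/w19.png

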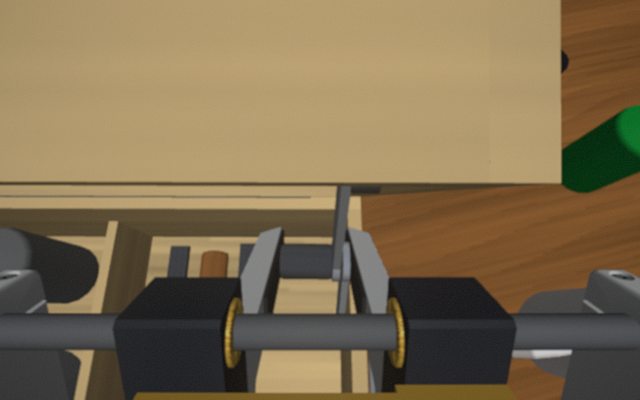

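The knob is pinched at wrist (308,262). Now I pull the knee forward and up.

```bash
python3 -m jog '[[-0.0005,0,-0.001,0,0,0,-1],[-0.0015,0,-0.003,0,0,0,-1],[-0.003,0,-0.005,0,0,0,-1],[-0.0045,0,-0.0075,0,0,0,-1],[-0.006,0,-0.01,0,0,0,-1],[-0.008,0,-0.013,0,0,0,-1],[-0.01,0,-0.0155,0,0,0,-1],[-0.01,0,-0.0155,0,0,0,-1],[-0.01,0,-0.0155,0,0,0,-1]]' 30
python3 - <<'E'
from kin import *
c=shot("wrist","w20")
p,R,o=tool();G=p-.019*R[:,2];v=G-C0;print([round(float(v@a*1000),1) for a in(CX,CY,CZ)],np.round(o["force"],1))
E
```

```text
time_s: 24.75
ee_pos: [0.5759, -0.104, 0.1424]
eef_rot: [-3.141, -0.576, -0.229]
force: [-0.4, 3.1, -2.3]
grip_width: 0.0343
[28.8, -137.1, 158.3] [ 0.   2.8 -3. ]
```

View pics/w20.png

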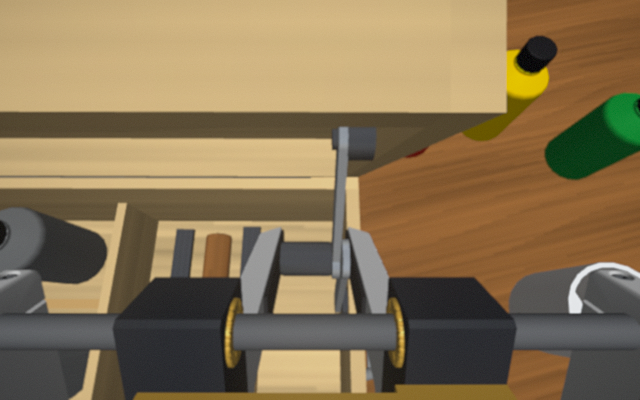

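```bash
python3 -m jog '[[0,0,0,0,0,0,-0.4],[0,0,0,0,0,0,0],[0,0,0,0,0,0,0.4],[0,0,0,0,0,0,0.5],[0,0,-0.03,0,0,0,0.5],[0,0,-0.07,0,0,0,0.5],[0,0,-0.105,0,0,0,0.5],[0,0,-0.105,0,0,0,0.5],[0,0,-0.105,0,0,0,0.5]]' 20
python3 - <<'E'
from kin import *
c=shot("wrist","w21",(220,40,420,250),2.8);shot("scene","s21",(200,20,480,260),2.5)
def stay(th):
    a=th+.073; T=np.array([95-115*np.cos(a),105+115*np.sin(a)]);F=np.array([10,90.]);v=T-F;L=np.linalg.norm(v);h=np.sqrt(max(0,4900-L*L/4));n=np.array([v[1],-v[0]])/L
    return T,F+v/2+n*h,F+v/2-n*h,h
for th in(1.2,1.22,1.24,1.25,1.259):
    T,kr,kf,h=stay(th); print(th,round(h,1),"pivot",proj(c,W(T[0],-145,T[1])).round(1),"rear",proj(c,W(kr[0],-139,kr[1])).round(1),"front",proj(c,W(kf[0],-139,kf[1])).round(1))
print(proj(c,W(95,-161,105)).round(1),tool()[0])
E
```

```text
time_s: 25.7
ee_pos: [0.5205, -0.0913, 0.2309]
eef_rot: [-3.141, -0.577, -0.229]
force: [-0.6, 0.3, -1.2]
grip_width: 0.0706
1.2 18.5 pivot [325.  131.3] rear [315.8 179.5] front [315.9 213.1]
1.22 15.6 pivot [325.  127.9] rear [315.8 180.8] front [315.9 208.7]
1.24 12.0 pivot [325.  124.6] rear [315.9 182.6] front [315.9 203.7]
1.25 9.7 pivot [325.  122.9] rear [315.9 183.9] front [315.9 200.9]
1.259 7.0 pivot [324.9 121.5] rear [315.9 185.6] front [315.9 197.8]
[337.2 155.2] [ 0.52030464 -0.09125829  0.22924076]
```

View pics/w21.png

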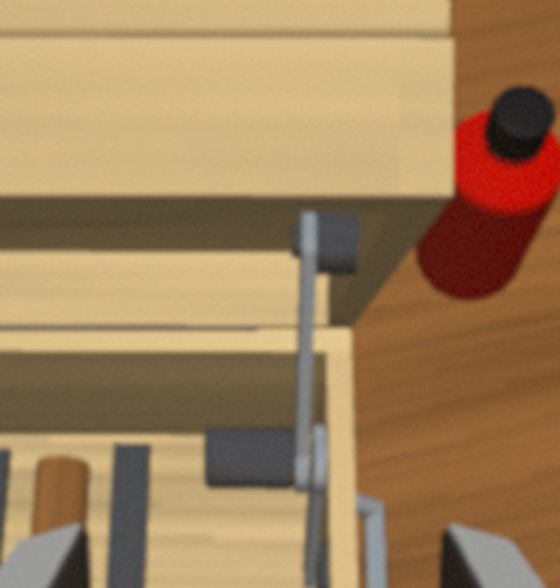

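View pics/s21.png

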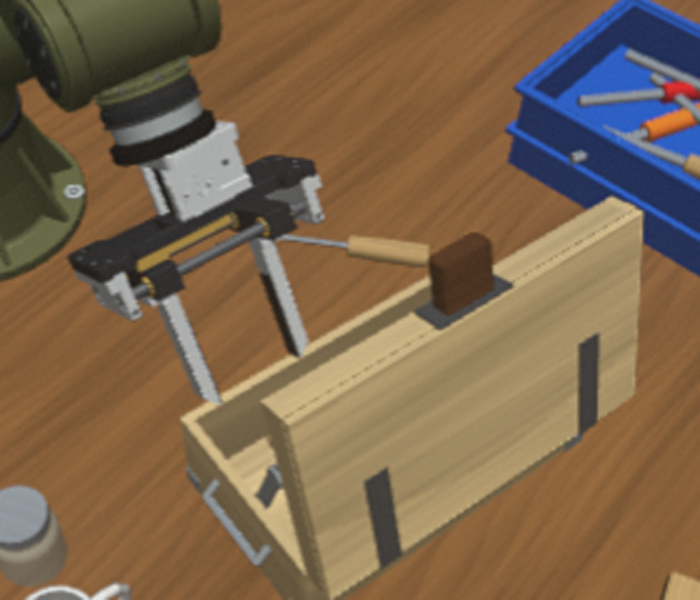

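The stay is clearly broken: the knob is 10–12 mm forward of straight, so the knee is about 2.3, and the lid sits at about 1.24. I regrasp the pull from above.

Run:
```python
from kin import *
q=tool()[2]["qpos"]
print(rel(W(-60,-80,430),RT(75)))
for b in(.1,0):
  g,R=goal(pull(1.24)+[0,.002,.0015],94,back=b); print(rel(g,R),np.round(ik(g,R,q)[0],2))
```

```text
(array([ 0.0738, -0.0574, -0.1913]), array([-0.0006, -0.1988,  0.0002]))
(array([ 0.146 , -0.1393, -0.1099]), array([-5.0e-04, -4.1e-01,  3.0e-04])) [-0.02  0.46  0.87  0.02  1.88  1.79]
(array([ 0.086 , -0.1392, -0.0299]), array([-5.0e-04, -4.1e-01,  3.0e-04])) [-0.01  0.43  1.13  0.01  1.65  1.79]
```

```bash
python3 -m jog '[[0.01,0,-0.04,0,0,0,0.6],[0.03,-0.01,-0.08,0,-0.04,0,0.6],[0.05,-0.03,-0.13,0,-0.1,0,0.6],[0.07,-0.05,-0.17,0,-0.16,0,0.6],[0.075,-0.06,-0.19,0,-0.2,0,0.6],[0.09,-0.08,-0.18,0,-0.25,0,0.6],[0.11,-0.11,-0.16,0,-0.32,0,0.6],[0.13,-0.139,-0.14,0,-0.38,0,0.6],[0.146,-0.139,-0.12,0,-0.41,0,0.6],[0.146,-0.139,-0.11,0,-0.41,0,0.6],[0.146,-0.139,-0.11,0,-0.41,0,0.6],[0.146,-0.139,-0.11,0,-0.41,0,0.6]]' 20
python3 - <<'E'
from kin import *
c=shot("wrist","w22");shot("scene","s22",(250,0,480,200),3)
print(rel(*goal(pull(1.24)+[0,.002,.0015],94)))
for x in (23,-23): print(proj(c,pull(1.24)+CY*x/1000+.016*(CZ*np.sin(1.24)-CX*np.cos(1.24))))
E
```

```text
time_s: 27.0
ee_pos: [0.6126, 0.0297, 0.4012]
eef_rot: [-3.141, 0.069, -0.229]
force: [-0.3, 1.3, 0.8]
grip_width: 0.0752
(array([ 0.0006, -0.0003,  0.1017]), array([-0.0008, -0.0017,  0.0004]))
[285.44843285 213.74642243]
[345.73241725 213.81456981]
```

View pics/w22.png

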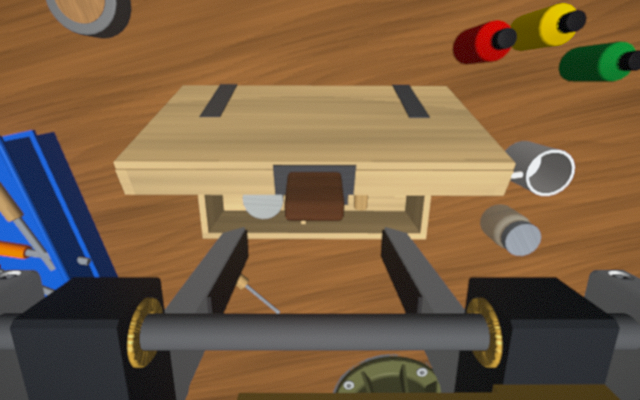

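View pics/s22.png

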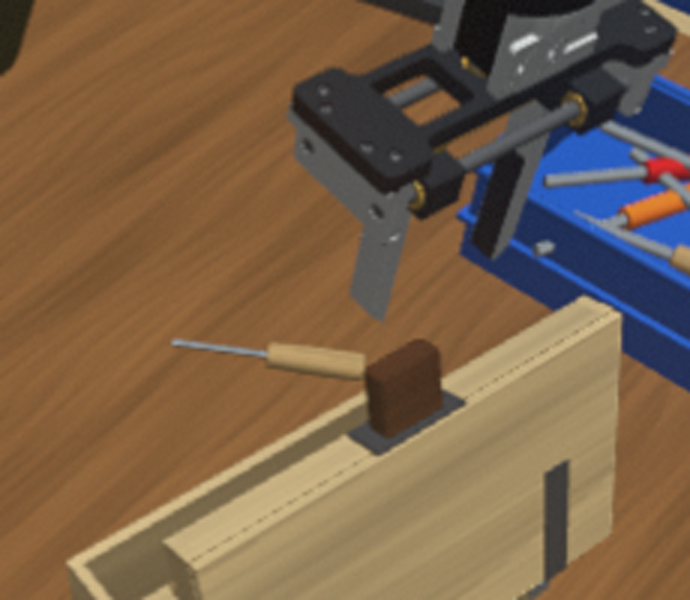

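```bash
python3 -m jog '[[0.002,0,0.03,0,0,0,0.6],[0.002,0,0.07,0,0,0,0.6],[0.002,0,0.1,0,0,0,0.5],[0.002,0,0.1,0,0,0,0.3],[0.002,0,0.1,0,0,0,0.2],[0.002,0,0.1,0,0,0,0.1]]' 30
python3 - <<'E'
from kin import *
c=shot("wrist","w23");shot("scene","s23",(250,0,480,200),3)
E
```

```text
time_s: 27.7
ee_pos: [0.6081, 0.031, 0.3057]
eef_rot: [-3.139, 0.063, -0.228]
force: [0.9, 0.6, -0.1]
grip_width: 0.0526
```

View pics/w23.png

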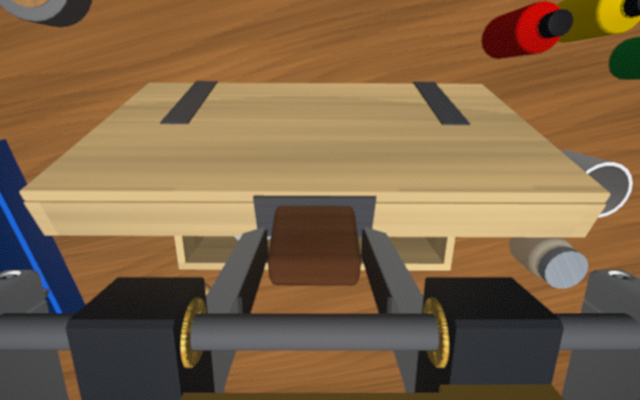

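View pics/s23.png

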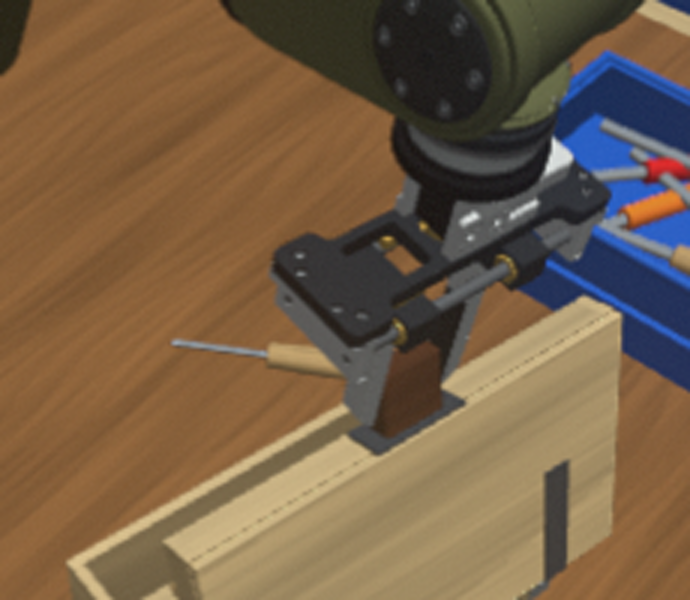

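```bash
python3 -m jog '[[0,0,0,0,0,0,-0.1],[0,0,0,0,0,0,-1],[0,0,0,0,0,0,-1],[0,0,0,0,0,0,-1]]' 30
python3 - <<'E'
from kin import *
p,R,o=tool();G=p-.019*R[:,2]; d=G-pull(1.24);print(np.round(d@np.c_[CX,CY,CZ]*1000,1),np.round(o["force"],1),o["grip_width"])
t0=90+np.degrees(o["eef_rot"][1]); print(t0)
ths=np.r_[1.23,1.21,np.linspace(1.18,.56,17)]
lidrows(ths,63+ths/1.24*(t0-63),np.array(d))
E
```

```text
time_s: 28.2
ee_pos: [0.6083, 0.0311, 0.3057]
eef_rot: [-3.139, 0.063, -0.228]
force: [0.6, 1.2, 6.3]
grip_width: 0.0456
[1.5 1.8 6.1] [0.6 1.2 6.3] 0.0455959214437744
93.58111159138667
1.23 [np.float64(-0.002), np.float64(0.0), np.float64(0.001)] [np.float64(-0.001), np.float64(0.003), np.float64(0.0)]
1.21 [np.float64(-0.006), np.float64(0.0), np.float64(0.002)] [np.float64(-0.001), np.float64(0.008), np.float64(0.0)]
1.18 [np.float64(-0.012), np.float64(0.0), np.float64(0.004)] [np.float64(-0.001), np.float64(0.016), np.float64(0.0)]
1.141 [np.float64(-0.02), np.float64(0.0), np.float64(0.008)] [np.float64(-0.001), np.float64(0.027), np.float64(0.0)]
1.102 [np.float64(-0.027), np.float64(0.0), np.float64(0.011)] [np.float64(-0.001), np.float64(0.038), np.float64(0.0)]
1.064 [np.float64(-0.034), np.float64(0.0), np.float64(0.015)] [np.float64(-0.001), np.float64(0.048), np.float64(0.0)]
1.025 [np.float64(-0.041), np.float64(0.0), np.float64(0.019)] [np.float64(-0.001), np.float64(0.059), np.float64(0.0)]
0.986 [np.float64(-0.048), np.float64(0.0), np.float64(0.024)] [np.float64(-0.
[... 655 characters left out ...]
-0.086), np.float64(0.0), np.float64(0.056)] [np.float64(-0.001), np.float64(0.133), np.float64(0.0)]
0.715 [np.float64(-0.092), np.float64(0.0), np.float64(0.062)] [np.float64(-0.001), np.float64(0.144), np.float64(0.0)]
0.676 [np.float64(-0.097), np.float64(0.0), np.float64(0.069)] [np.float64(-0.001), np.float64(0.154), np.float64(0.0)]
0.638 [np.float64(-0.102), np.float64(0.0), np.float64(0.075)] [np.float64(-0.001), np.float64(0.165), np.float64(0.0)]
0.599 [np.float64(-0.107), np.float64(0.0), np.float64(0.082)] [np.float64(-0.001), np.float64(0.176), np.float64(0.0)]
0.56 [np.float64(-0.111), np.float64(0.0), np.float64(0.089)] [np.float64(-0.001), np.float64(0.186), np.float64(0.0)]
```

```bash
cat >> kin.py <<'E'
def pull2(th,th0,d0):
    """grasp point fixed in lid; d0 = chest-frame mm of grasp point now, lid at th0"""
    v=np.array([d0[0]-95,d0[2]-105]); a=th-th0
    c,s=np.cos(a),np.sin(a)   # opening rotation: (-1,0)->(-c,s),(0,1)->(s,c)
    x=c*v[0]+s*v[1]; z=-s*v[0]+c*v[1]; return W(95+x,d0[1],105+z)
def low(ths,th0):
    p,R,o=tool();G=p-.019*R[:,2];d0=(G-C0)@np.c_[CX,CY,CZ]*1000;t0=90+np.degrees(o["eef_rot"][1])
    print("G",d0.round(1),"tilt",t0)
    for th in ths:
        g,Rr=goal(pull2(th,th0,d0),63+th/th0*(t0-63)); s,u=rel(g,Rr); print(round(float(th),3),s.round(3).tolist(),u.round(3).tolist())
E
python3 - <<'E'
from kin import *
low(np.r_[1.23,1.21,np.linspace(1.18,.56,17)],1.24)
E
```

```text
G [ 41.1   1.8 324.7] tilt 93.58111159138667
1.23 [-0.002, 0.0, 0.001] [-0.001, 0.003, 0.0]
1.21 [-0.006, 0.0, 0.002] [-0.001, 0.008, 0.0]
1.18 [-0.012, 0.0, 0.004] [-0.001, 0.016, 0.0]
1.141 [-0.02, 0.0, 0.008] [-0.001, 0.027, 0.0]
1.103 [-0.028, 0.0, 0.011] [-0.001, 0.038, 0.0]
1.064 [-0.035, 0.0, 0.015] [-0.001, 0.048, 0.0]
1.025 [-0.043, 0.0, 0.019] [-0.001, 0.059, 0.0]
0.986 [-0.05, 0.0, 0.024] [-0.001, 0.07, 0.0]
0.948 [-0.057, 0.0, 0.028] [-0.001, 0.08, 0.0]
0.909 [-0.064, 0.0, 0.034] [-0.001, 0.091, 0.0]
0.87 [-0.07, 0.0, 0.039] [-0.001, 0.101, 0.0]
0.831 [-0.077, 0.0, 0.044] [-0.001, 0.112, 0.0]
0.792 [-0.083, 0.0, 0.05] [-0.001, 0.123, 0.0]
0.754 [-0.089, 0.0, 0.056] [-0.001, 0.133, 0.0]
0.715 [-0.095, 0.0, 0.062] [-0.001, 0.144, 0.0]
0.676 [-0.1, 0.0, 0.069] [-0.001, 0.154, 0.0]
0.638 [-0.106, 0.0, 0.076] [-0.001, 0.165, 0.0]
0.599 [-0.11, 0.0, 0.083] [-0.001, 0.176, 0.0]
0.56 [-0.115, 0.0, 0.09] [-0.001, 0.186, 0.0]
```

```bash
python3 -m jog '[[-0.002,0,0.001,0,0.003,0,-1],[-0.006,0,0.002,0,0.008,0,-1],[-0.012,0,0.004,0,0.016,0,-1],[-0.016,0,0.006,0,0.022,0,-1],[-0.02,0,0.008,0,0.027,0,-1],[-0.024,0,0.0095,0,0.032,0,-1],[-0.028,0,0.011,0,0.038,0,-1],[-0.0315,0,0.013,0,0.043,0,-1],[-0.035,0,0.015,0,0.048,0,-1],[-0.039,0,0.017,0,0.053,0,-1],[-0.043,0,0.019,0,0.059,0,-1],[-0.0465,0,0.0215,0,0.064,0,-1],[-0.05,0,0.024,0,0.07,0,-1],[-0.0535,0,0.026,0,0.075,0,-1],[-0.057,0,0.028,0,0.08,0,-1],[-0.0605,0,0.031,0,0.085,0,-1],[-0.064,0,0.034,0,0.091,0,-1],[-0.067,0,0.0365,0,0.096,0,-1],[-0.07,0,0.039,0,0.101,0,-1],[-0.07,0,0.039,0,0.101,0,-1]]' 40
python3 - <<'E'
from kin import *
o=tool()[2];print(np.round(o["force"],1),o["grip_width"])
c=shot("wrist","w24");shot("scene","s24",(230,0,480,240),2.5)
low(np.linspace(.87,.28,16),.87)
E
```

```text
time_s: 30.2
ee_pos: [0.5369, 0.0479, 0.2714]
eef_rot: [-3.139, -0.096, -0.228]
force: [-5.8, 3.4, 9.3]
grip_width: 0.0457
[-5.8  3.4  9.3] 0.04570206104598811
G [-35.1   2.  290.4] tilt 84.52652773633832
0.87 [-0.0, 0.0, -0.0] [-0.002, 0.0, 0.0]
0.831 [-0.007, 0.0, 0.004] [-0.002, 0.011, 0.0]
0.791 [-0.014, 0.0, 0.009] [-0.002, 0.022, 0.0]
0.752 [-0.021, 0.0, 0.014] [-0.002, 0.032, 0.0]
0.713 [-0.028, 0.0, 0.02] [-0.002, 0.043, 0.0]
0.673 [-0.035, 0.0, 0.026] [-0.002, 0.054, 0.0]
0.634 [-0.041, 0.0, 0.032] [-0.002, 0.065, 0.0]
0.595 [-0.047, 0.0, 0.038] [-0.002, 0.076, 0.0]
0.555 [-0.053, 0.0, 0.044] [-0.002, 0.086, 0.0]
0.516 [-0.058, 0.0, 0.051] [-0.002, 0.097, 0.0]
0.477 [-0.064, 0.0, 0.058] [-0.002, 0.108, 0.0]
0.437 [-0.069, 0.0, 0.065] [-0.002, 0.119, 0.0]
0.398 [-0.074, 0.0, 0.072] [-0.002, 0.13, 0.0]
0.359 [-0.078, 0.0, 0.079] [-0.002, 0.141, 0.0]
0.319 [-0.082, 0.0, 0.087] [-0.002, 0.151, 0.0]
0.28 [-0.086, 0.0, 0.095] [-0.002, 0.162, 0.0]
```

View pics/s24.png

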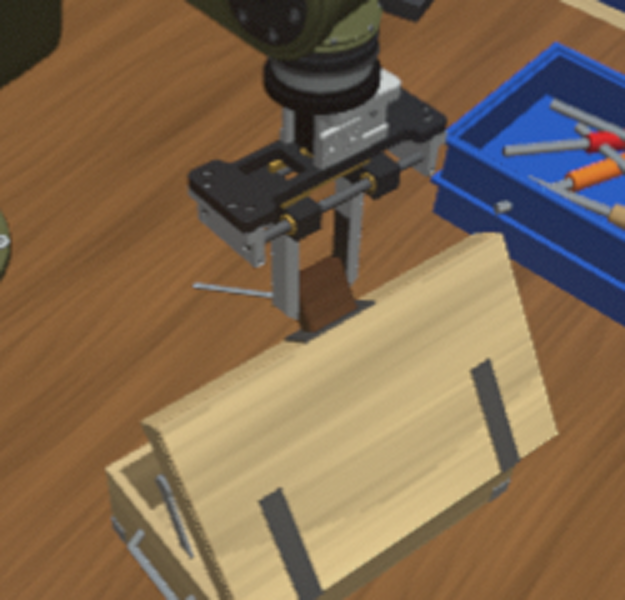

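View pics/w24.png

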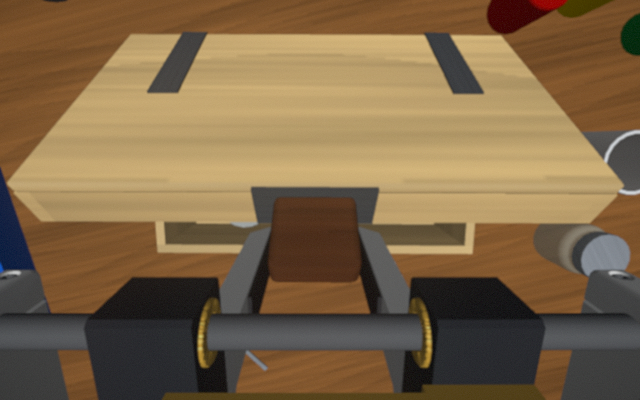

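```bash
python3 -m jog '[[-0.0035,0,0.002,0,0.005,0,-1],[-0.007,0,0.004,0,0.011,0,-1],[-0.014,0,0.009,0,0.022,0,-1],[-0.021,0,0.014,0,0.032,0,-1],[-0.028,0,0.02,0,0.043,0,-1],[-0.035,0,0.026,0,0.054,0,-1],[-0.041,0,0.032,0,0.065,0,-1],[-0.047,0,0.038,0,0.076,0,-1],[-0.053,0,0.044,0,0.086,0,-1],[-0.058,0,0.051,0,0.097,0,-1],[-0.064,0,0.058,0,0.108,0,-1],[-0.069,0,0.065,0,0.119,0,-1],[-0.074,0,0.072,0,0.13,0,-1],[-0.078,0,0.079,0,0.141,0,-1],[-0.08,0,0.083,0,0.146,0,-1],[-0.082,0,0.087,0,0.151,0,-1],[-0.082,0,0.087,0,0.151,0,-1]]' 40
python3 - <<'E'
from kin import *
o=tool()[2];print(np.round(o["force"],1),o["grip_width"],np.round(o["qpos"],2))
c=shot("scene","s25",(230,60,480,300),2.5)
low(np.r_[np.linspace(.319,.04,9),.02,0,-.02],.319)
for th in np.linspace(.2,.5,7): print(round(th,2),[((proj(c,W(95-190*np.cos(th)+34*np.sin(th),y,105+190*np.sin(th)+34*np.cos(th)))-[230,60])*2.5).round().tolist() for y in(-170,170)])
E
```

```text
time_s: 32.0
ee_pos: [0.4643, 0.065, 0.1757]
eef_rot: [-3.139, -0.331, -0.229]
force: [-3.3, 4.7, 0.0]
grip_width: 0.0458
[-3.3  4.7  0. ] 0.045806264756003336 [ 0.12 -0.02  2.   -0.15  0.86  2.  ]
G [-114.2    2.2  193.8] tilt 71.07763937949564
0.319 [-0.0, 0.0, -0.0] [-0.002, 0.0, 0.0]
0.284 [-0.005, 0.0, 0.006] [-0.002, 0.01, 0.0]
0.249 [-0.01, 0.0, 0.012] [-0.002, 0.02, 0.0]
0.214 [-0.014, 0.0, 0.018] [-0.002, 0.029, 0.0]
0.179 [-0.018, 0.0, 0.025] [-0.002, 0.039, 0.0]
0.145 [-0.022, 0.0, 0.032] [-0.002, 0.049, 0.0]
0.11 [-0.026, 0.0, 0.038] [-0.002, 0.059, 0.0]
0.075 [-0.03, 0.0, 0.045] [-0.002, 0.069, 0.0]
0.04 [-0.033, 0.0, 0.052] [-0.002, 0.078, 0.0]
0.02 [-0.035, 0.0, 0.056] [-0.002, 0.084, 0.0]
0.0 [-0.036, 0.0, 0.06] [-0.002, 0.09, 0.0]
-0.02 [-0.038, 0.0, 0.065] [-0.002, 0.095, 0.0]
0.2 [[103.0, 281.0], [411.0, 108.0]]
0.25 [[105.0, 278.0], [416.0, 104.0]]
0.3 [[107.0, 275.0], [420.0, 99.0]]
0.35 [[109.0, 273.0], [425.0, 96.0]]
0.4 [[112.0, 271.0], [431.0, 92.0]]
0.45 [[115.0, 269.0], [436.0, 89.0]]
0.5 [[118.0, 269.0], [442.0, 87.0]]
```

View pics/s25.png

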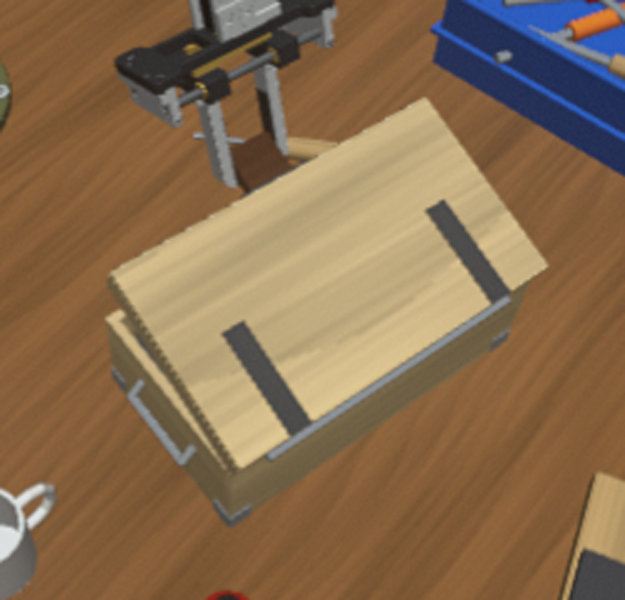

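```bash
python3 -m jog '[[-0.002,0,0.003,0,0.005,0,-1],[-0.005,0,0.006,0,0.01,0,-1],[-0.0075,0,0.009,0,0.015,0,-1],[-0.01,0,0.012,0,0.02,0,-1],[-0.012,0,0.015,0,0.024,0,-1],[-0.014,0,0.018,0,0.029,0,-1],[-0.016,0,0.0215,0,0.034,0,-1],[-0.018,0,0.025,0,0.039,0,-1],[-0.02,0,0.0285,0,0.044,0,-1],[-0.022,0,0.032,0,0.049,0,-1],[-0.024,0,0.035,0,0.054,0,-1],[-0.026,0,0.038,0,0.059,0,-1],[-0.028,0,0.0415,0,0.064,0,-1],[-0.03,0,0.045,0,0.069,0,-1],[-0.0315,0,0.0485,0,0.073,0,-1],[-0.033,0,0.052,0,0.078,0,-1],[-0.034,0,0.054,0,0.081,0,-1],[-0.034,0,0.054,0,0.081,0,-1]]' 40
python3 - <<'E'
from kin import *
o=tool()[2];print(np.round(o["force"],1),o["grip_width"],np.round(o["qpos"],2))
c=shot("scene","s26",(230,60,480,300),2.5)
low([.03,.02,.01,0,-.01,-.02,-.03],.03)
for th in (0,.02,.04,.06): print(round(th,2),[((proj(c,W(95-190*np.cos(th)+34*np.sin(th),y,105+190*np.sin(th)+34*np.cos(th)))-[230,60])*2.5).round().tolist() for y in(-170,170)])
E
```

```text
time_s: 33.85
ee_pos: [0.4498, 0.0684, 0.1132]
eef_rot: [-3.139, -0.457, -0.229]
force: [-2.0, 4.9, -2.1]
grip_width: 0.0456
[-2.   4.9 -2.1] 0.045601534831821014 [ 0.17  0.    2.18 -0.33  0.56  2.21]
G [-131.3    2.2  130.4] tilt 63.8378863411916
0.03 [-0.0, 0.0, -0.0] [-0.002, 0.0, 0.0]
0.02 [-0.001, 0.0, 0.002] [-0.002, 0.003, 0.0]
0.01 [-0.002, 0.0, 0.004] [-0.002, 0.006, 0.0]
0.0 [-0.003, 0.0, 0.006] [-0.002, 0.009, 0.0]
-0.01 [-0.004, 0.0, 0.008] [-0.002, 0.012, 0.0]
-0.02 [-0.005, 0.0, 0.01] [-0.002, 0.016, 0.0]
-0.03 [-0.006, 0.0, 0.012] [-0.002, 0.019, 0.0]
0 [[100.0, 298.0], [398.0, 129.0]]
0.02 [[100.0, 296.0], [399.0, 127.0]]
0.04 [[100.0, 294.0], [400.0, 125.0]]
0.06 [[101.0, 293.0], [401.0, 122.0]]
```

View pics/s26.png

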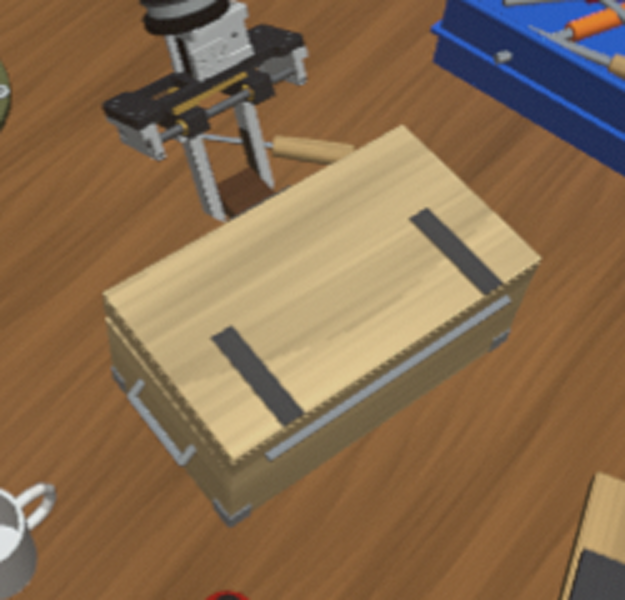

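Nearly shut. I lower slowly until the rim takes the load.

```bash
python3 -m jog '[[-0.0005,0,0.001,0,0.002,0,-1],[-0.001,0,0.002,0,0.003,0,-1],[-0.0015,0,0.003,0,0.005,0,-1],[-0.002,0,0.004,0,0.006,0,-1],[-0.002,0,0.004,0,0.006,0,-1]]' 40
python3 -m jog '[[-0.0005,0,0.001,0,0.002,0,-1],[-0.001,0,0.002,0,0.003,0,-1],[-0.0015,0,0.003,0,0.005,0,-1],[-0.0015,0,0.003,0,0.005,0,-1]]' 40
```

```text
time_s: 34.4
ee_pos: [0.4494, 0.0685, 0.1086]
eef_rot: [-3.139, -0.465, -0.229]
force: [-3.3, 5.4, -1.9]
grip_width: 0.0455
time_s: 34.8
ee_pos: [0.4492, 0.0685, 0.1051]
eef_rot: [-3.14, -0.473, -0.229]
force: [-2.1, 5.4, -2.3]
grip_width: 0.0459
```

```bash
python3 -m jog '[[-0.0005,0,0.001,0,0.002,0,-1],[-0.001,0,0.002,0,0.003,0,-1],[-0.0015,0,0.003,0,0.004,0,-1],[-0.0015,0,0.003,0,0.004,0,-1]]' 40
python3 - <<'E'
from kin import *
c=shot("scene","s27",(230,60,480,300),2.5);shot("wrist","w27")
E
```

```text
time_s: 35.2
ee_pos: [0.4496, 0.0685, 0.1033]
eef_rot: [-3.14, -0.481, -0.229]
force: [-23.4, 4.2, 31.1]
grip_width: 0.0458
```

View pics/w27.png

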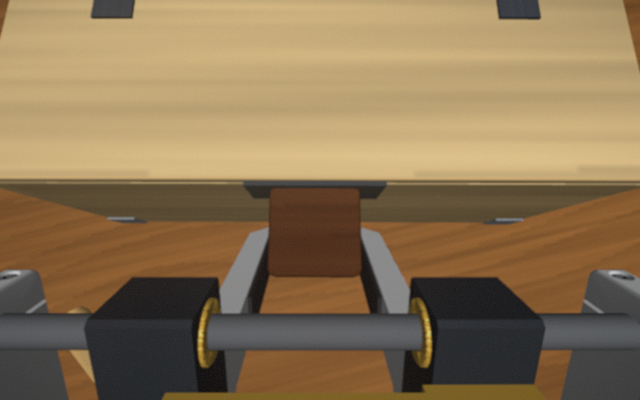

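View pics/s27.png

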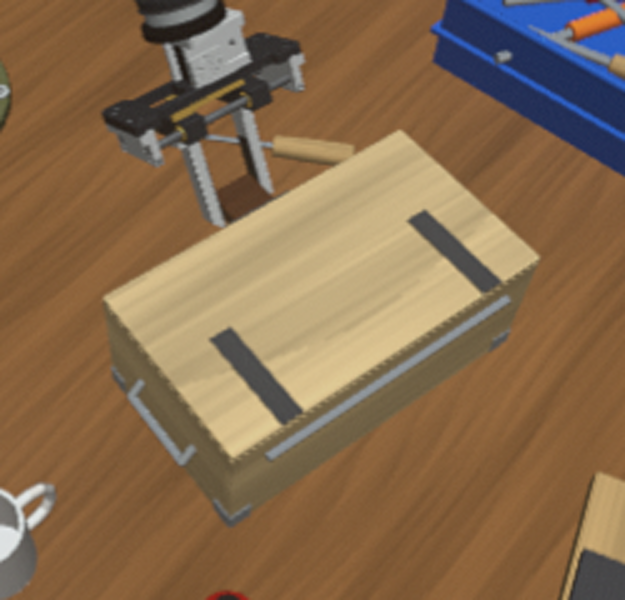

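The lid is shut: no gap in the scene view, and the rim now carries the load (31 N upward). I relax the push, open, retreat and check.

```bash
python3 -m jog '[[0,0,-0.002,0,0,0,-1],[0,0,-0.002,0,0,0,-0.3],[0,0,-0.002,0,0,0,0.2],[0,0,-0.002,0,0,0,0.5],[0,0,-0.002,0,0,0,0.7],[0,0,-0.03,0,0,0,0.7],[0,0,-0.07,0,0,0,0.7],[0,0,-0.11,0,0,0,0.7],[0,0,-0.15,0,0,0,0.7],[0,0,-0.15,0,0,0,0.7]]' 20
python3 - <<'E'
from kin import *
c=shot("scene","s28");shot("top","t28");shot("wrist","w28")
o=tool()[2];print(np.round(o["qpos"],2),np.round(o["force"],1))
E
```

```text
time_s: 36.3
ee_pos: [0.3821, 0.0847, 0.2408]
eef_rot: [-3.135, -0.487, -0.23]
force: [0.9, 0.3, 0.1]
grip_width: 0.0797
[ 0.28 -0.35  2.16 -0.28  0.93  2.2 ] [ 0.7  0.1 -0.3]
```

View pics/s28.png

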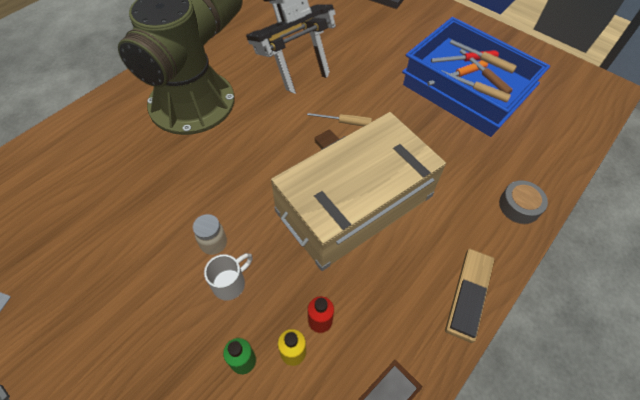

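View pics/t28.png

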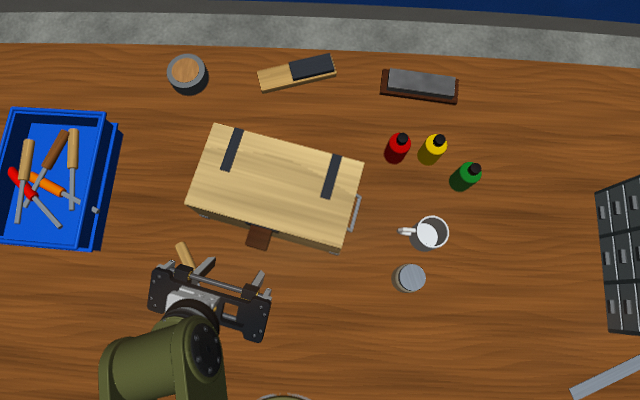

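View pics/w28.png

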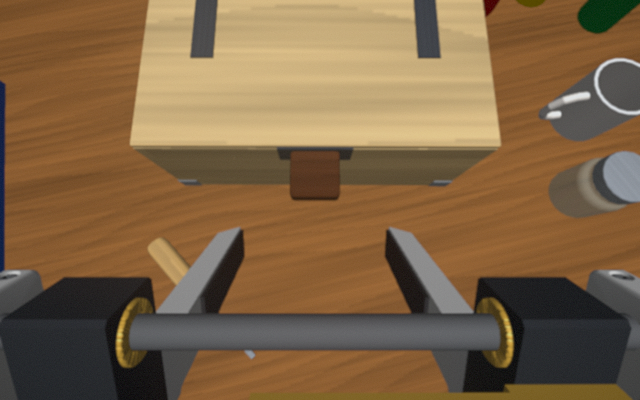

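Run:
```python
import cv2,numpy as np
for a,b,boxes in(("scene0","s28",{"chest+pull":(265,108,450,270),"mugjar":(185,205,250,300),"chisel":(300,108,375,128)}),("top0","t28",{"chest":(180,118,370,258),"mugjar":(388,210,455,295)})):
    d=cv2.absdiff(cv2.imread(f"pics/{a}.png"),cv2.imread(f"pics/{b}.png")).max(2)
    for n,(x,y,X,Y) in boxes.items(): r=d[y:Y,x:X]; ys,xs=np.where(r>40); print(a,n,(r>40).sum(),r.mean().round(2),(xs.min()+x,xs.max()+x,ys.min()+y,ys.max()+y) if len(xs) else "")
from station import ctrl
ctrl.hand_in()
```

```text
scene0 chest+pull 0 1.89 
scene0 mugjar 18 2.1 (np.int64(245), np.int64(249), np.int64(292), np.int64(299))
scene0 chisel 0 1.87 
top0 chest 7 4.89 (np.int64(208), np.int64(214), np.int64(257), np.int64(257))
top0 mugjar 0 4.52 
the job is handed in; nothing more can be done
```

I did the whole job in the order asked and handed it in at about 36 s of the 72 s allowed. The hand-in gave no verdict.

**What I did**
- **Lid up and stay locked:** I raised the lid by its pull to about 1.25 rad. Then I pinched the knee and pushed it past straight until it met its stop, with a reaction of about 19 N.
- **Bottle:** I stood the grey bottle in the back row behind the tin, at about chest x 50, y 85 mm.
- **Stay broken, lid down:** I pulled the knee back to 10–12 mm short of straight (about 2.3 rad). I kept the pull pinched the whole way down and lowered the lid until the rim took the load, with 31 N upward. Then I let go.

**What the last checks showed**
- **Chest:** the final scene picture matches the first one in the chest area, with no differing pixels, so the lid is fully shut.
- **Bystanders:** the mug, jar and chisel show no movement. The few differing pixels near the mug and at the chest's edge are where the bottle stood and where the gripper is now.
- **Bottle and tin:** the last view inside before I lowered the lid showed the bottle upright and the tin in the front row. I could not see inside once the lid was shut.

**What was less certain**
- **Lock angle:** the camera put the knee about 6–7 mm past straight, but only after I corrected a row bias of about 3 pixels. The force at the stop agreed.
- **Joint limit:** early on, the last joint was read at 2.551 rad, with its limit at 2.55, as the arm first approached the pull. I turned it away at once and kept at least 0.3 rad of margin at the poses I checked afterwards.

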